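# Unclamp a polished spigot and show its flange to the inspection camera

### The arm

A 7-joint arm with a two-finger parallel gripper is mounted at the origin on the work surface. World frame = base frame: x ahead of the robot, y to its left, z up, the work surface at z = 0. Lengths are in m, angles in degrees, forces in N, time in s.
With the tool pointing down it reaches from about 0.425 to 0.875 m from the base axis. Payload 4.7 kg.
Tool frame: the origin (TCP) lies between the finger pads; the fingertips stand 8 mm ahead of it and the grasp point (between the pads) lies 11 mm behind it (env.tip_extent is the distance from the TCP to the fingertips, in m); z points along the fingers, y is the line along which they close (so a half turn about z gives the same grasp; the last joint's range is limited). The gripper opens to 87 mm and grips with 3 to 60 N. Pads are 19 mm wide; open, the fingers measure 117 mm over their backs; the gripper's body (75 mm by 190 mm) begins 51 mm behind the grasp point.
Start: joints at [-67.947, 18.392, -4.016, 83.108, 1.295, 78.541, -3.26], TCP at [0.236, 0.606, 0.231] pointing down, gripper open.
Joint ranges: [-163.93, 163.93], [-17.29, 119.83], [-79.2, 71.16], [3.27, 140.29], [-89.18, 269.18], [5.43, 117.66], [-154.24, 154.24]. Speed limits (degrees/s): [147.25, 147.25, 180, 180, 180, 180, 180].

### API

Orientations are given as [roll, pitch, yaw] about the fixed x, y, z axes, in that order (R = Rz(yaw) Ry(pitch) Rx(roll)).
In Python, from cell import sensors, vision, workorder, env gives the robot as it stands.
- The arm moves only by the tool drive_tool, never from a script. Its argument "moves" is a list of rows, each an object of numbers: "x", "y", "z": the shift along the tool's x, y, z in mm; "rx", "ry", "rz": the turn, a rotation vector about the tool's x, y, z in rad; "fingers": the closure, from -1 (fully open) to 1 (shut). In form: [{"x": .., "y": .., "z": .., "rx": .., "ry": .., "rz": .., "fingers": ..}, ...]. A call has 1 to 20 rows; each row is the pose to reach, as a shift and turn from the pose commanded when the call began, along the tool's axes at that moment; what a row does not reach only later rows make up. A row lasts 1/8 s, in which the tool goes at most 62.5 mm and 10.7 degrees, less where a joint would pass 70% of its speed; a pose out of reach is approached as far as the arm can. A call with a gripper value outside its range is refused whole. The fingers move at their own pace and stop on an object; "force" is the grip in N (left out, the last holds). Time passes only in rows, so rows that repeat a pose let the fingers close. It gives the time, the measured TCP pose, the force, the opening and the grip force at its end, in the units of the state.
- sensors.get_obs(): the state, without advancing time (a new reading comes with each control period).
- vision.read_camera(name): name is "scene" or "side" or "wrist"; returns a dict with "image" (480x640x3 uint8, red, green, blue), "fx", "fy", "cx", "cy" (pixels), "k1" (the pictures are not rectified: a ray, as slopes to the right and down, at radius r is drawn at 1 + k1 r^2 times it, then the intrinsics apply), "R" (3x3) and "t" (3): a world point X has camera coordinates R X + t. Camera axes: x right, y down, z forward; pixel columns grow to the right and rows downward; lengths in m; the calibration is good to about 2 mm. A picture is of the moment at which its call begins. There is no depth.
- workorder.sign_off(): hands the job in; it is judged then, once.
The state is a dict: "time_s": time; "qpos": joint angles; "joint_velocities": joint speeds; "effort": joint torques, N m; "tool_pos": TCP position; "tool_rot": TCP orientation; "force": force on the tool from outside, world axes, zero at the start; "wrist_torque": the same for the moment, N m; "grip_width": finger opening in m; "grasp_force": force on a finger pad.
Only numpy, scipy, OpenCV 4.12 (cv2) and the standard library are available. Lean on these libraries where they do the work, as an engineer would, in place of code of your own. Each camera call takes 0.05 s, during which the arm holds its last target. There are 200 camera calls.

### The job

Take the slot key out of its pot and with it (not with the fingers) turn the hold-down clamp's screw head a quarter turn counter-clockwise, so that the clamp finger swings off the flanged aluminium tube; then stand the key upright back in its pot and let go of it. Then lift the tube out of its fixture and hold it up in front of the inspection camera: flanged face towards the lens and square to it, centred on the lens axis, 120 mm from the lens. Finish still holding it there, still, in the gripper alone, the camera untouched and everything else on the table left where it is.

Things in the scene. Friction and masses are not known exactly. Their poses are not given: they have to be found in the camera images.
- spigot: Aluminium tube 110 mm long, 34 mm outside diameter, with a round flange 54 mm in diameter, 10 mm thick at one end (dark bore, four dark holes in its face); 0.1 to 0.2 kg. Origin on its axis at mid-length; +x points to the flanged end: face at x = 55 mm, plain end at x = -55 mm. It starts level in the fixture, axis 55 mm above the table. Grip it from above, fingers across it, at x = 2 mm.
- spigot_face (a point): Centre of the spigot's flanged face, the face that must look at the lens.
- fixture: Fixed steel fixture carrying the spigot: base plate 220 x 110 x 12 mm, two grey V supports 10 mm thick centred at x = -30 and 34 mm (46 mm wide; the fingers go down between them), an end stop before the flange (top 45 mm above the table), a clamp post at x = -85 mm. Origin on the table under the spigot's middle; +x runs along the spigot to its flange.
- hold_down: Steel hold-down on the clamp post; turns about its vertical z. Origin on that axis, 74 mm above the table. +x points along its clamp finger (12 mm wide, 8 mm high, reaching 50 mm from the axis). A boss 28 mm in diameter ends 12 mm above the origin; on it stands the screw head: an upright bar (tang) 28 mm long along x, 8 mm thick along y, its top 24 mm above the origin.
- clamp (a joint): Angle of the hold-down (rad). Near 0 (start -0.1 to 0.2): the finger lies over the plain end of the tube. Grows counter-clockwise seen from above; 1.57 is a quarter turn, finger square to the tube and clear of it; stop at 1.75. It stays where it is left (about 0.12 N m of friction).
- key: Slot key, 110 mm tall, 0.22 kg, standing in the pot. Origin at the centre of its foot, +z up. Foot: steel, 34 x 34 mm, 23 mm tall, with an open slot along its x, 13 mm wide and 13 mm deep, that drops over the clamp's tang (turning play 0.18 rad). Above it a thin shaft, then a black handle 22 x 22 mm, faces along key x and y, 60 to 110 mm above the origin: grip it at 85 mm.
- pot: Fixed square open steel pot for the key, 56 x 56 mm outside, 48 mm inside, 40 mm tall, sides along its x and y. Origin on the table at its centre; floor about 4 mm above the table. It may stand to the left or to the right of the fixture.
- cam_head: Head of the inspection camera (grey box, black lens barrel, white ring 66 mm in diameter), on a fixed stand. Origin at the centre of the lens front, about 300 mm above the table. It looks along its own -x axis, which is tilted 0.4 rad (23 degrees) downwards towards the robot's side, so the spigot's +x must point the same way as the head's +x.
- view (a point): The point 120 mm in front of the lens on the camera's axis, about 253 mm above the table, where the centre of the flanged face must be.
- cam_stand: The camera's fixed stand: 140 x 140 x 15 mm foot and a 22 mm post, 375 mm tall, behind the lens. Origin on the table straight under the lens, 100 mm before the foot's centre.
- flanged_stub: Bystander: shorter flanged tube standing on its flange, 54 mm in diameter, 75 mm tall, origin under it. Leave it.
- collar: Bystander: aluminium sleeve standing on end, 52 mm in diameter, 70 mm tall, origin under it. Leave it.
- tin: Bystander: aluminium tin, 60 mm in diameter, 75 mm tall, origin under it; it stands in the other of the pot's two possible areas. Leave it.
- compound_bar: Bystander: bar of polishing compound 110 x 40 x 35 mm lying left of the fixture, origin under it. Leave it.
- cooler: Bystander: oil cooler block 120 x 100 x 100 mm with an upright tube to 220 mm, at the far right, origin under the block. Leave it.
- wrench: Bystander: spanner lying at the right. Leave it.
There are look-alikes about, which are no part of the job. What is shaped like the spigot but blue is not meant.

How it is judged:
By the outcome, as a careful person would: the job done as asked, in the order asked, and still so for the second after the job is handed in, while the arm keeps its last pose, push and grip.
It also fails if it takes over 64 s, if anything falls off the work surface, if the arm or the gripper's body presses on something with over 40 N, if the wrist force passes 120 N, or if a joint passes its speed limit or range.

## Working session

There is one attempt and no reset: what is moved stays moved. The work goes in short steps, Python scripts to look and compute and a tool call to move; the robot and the scene stay as the last step left them, time stands still between calls to the robot, and variables do not carry over. Pictures are saved under pics/ and viewed, at most 10 in all, crops included, and the job is handed in when it is done.

Besides the shell and the picture viewer there is one more tool, called after "Call:" by a JSON object that holds its "fn" and its "kwargs", one argument or row to a line. drive_tool: Moves the arm, as the interface text tells. Its arguments: {"type":"object","properties":{"moves":{"type":"array"},"force":{"type":"number"}},"required":["moves"]}

```bash
ls; mkdir -p pics; cat > h.py <<'E'
import numpy as np, cv2
from scipy.spatial.transform import Rotation as Ro
from cell import sensors, vision, workorder, env
def cam(n):
    c=vision.read_camera(n); c['R']=np.array(c['R']);c['t']=np.array(c['t']);return c
def save(c,n): np.savez('pics/'+n+'.npz',**c); cv2.imwrite('pics/'+n+'.png',c['image'][...,::-1])
def load(n): return {k:v for k,v in np.load('pics/'+n+'.npz').items()}
def ray(c,u,v):
    a,b=(u-c['cx'])/c['fx'],(v-c['cy'])/c['fy']; x,y=a,b
    for _ in range(20):
        s=1+c['k1']*(x*x+y*y); x,y=a/s,b/s
    d=c['R'].T@np.array([x,y,1.]); return -c['R'].T@c['t'],d/np.linalg.norm(d)
def onz(c,u,v,z):
    o,d=ray(c,u,v); return o+d*(z-o[2])/d[2]
def tri(obs):
    A=np.zeros((3,3));b=np.zeros(3);L=[]
    for c,u,v in obs:
        o,d=ray(c,u,v);P=np.eye(3)-np.outer(d,d);A+=P;b+=P@o;L.append((P,o))
    X=np.linalg.solve(A,b); return X,[round(float(np.linalg.norm(P@(X-o)))*1e3,1) for P,o in L]
def proj(c,X):
    p=c['R']@np.asarray(X)+c['t'];x,y=p[0]/p[2],p[1]/p[2];s=1+c['k1']*(x*x+y*y)
    return np.array([c['fx']*x*s+c['cx'],c['fy']*y*s+c['cy']])
E
python3 - <<'E'
from h import *
print(sensors.get_obs())
for n in ('scene','side'):
    c=cam(n); save(c,n+'0'); print(n,c['fx'],c['k1'],-c['R'].T@c['t'],c['R'][2])
E
```

```text
pics
{'time_s': 0.0, 'qpos': array([-67.94914572,  18.43728881,  -4.01706104,  83.17580998,
         1.29271388,  78.53983098,  -3.26325254]), 'joint_velocities': array([ 0.04447685, -0.04602115, -0.03043656,  0.04387623,  0.06656486,
       -0.04150423, -0.0052963 ]), 'effort': array([-7.60939620e-04, -4.91272616e+01, -4.04452616e-01, -3.12529743e+01,
       -6.39847596e-02,  4.35101381e-02,  1.48189333e-04]), 'tool_pos': array([0.23533264, 0.60532244, 0.2294738 ]), 'tool_rot': array([-1.79892193e+02,  3.06782339e-03,  1.58756661e+02]), 'force': array([ 0.49107792, -0.24542961,  0.03739699]), 'wrist_torque': array([-0.01677778,  0.01664199,  0.01277917]), 'grasp_force': 0.0, 'grip_width': 0.08716406639334859}
scene 474.22091750542813 -0.07521994088074799 [ 1.08800698 -0.21374941  0.99248126] [-0.51798534  0.11832061 -0.8471667 ]
side 595.469051889808 -0.1298096553422609 [ 0.31815397 -1.45344093  0.98081034] [ 0.17039617  0.85515121 -0.48957283]
```

View pics/scene0.png

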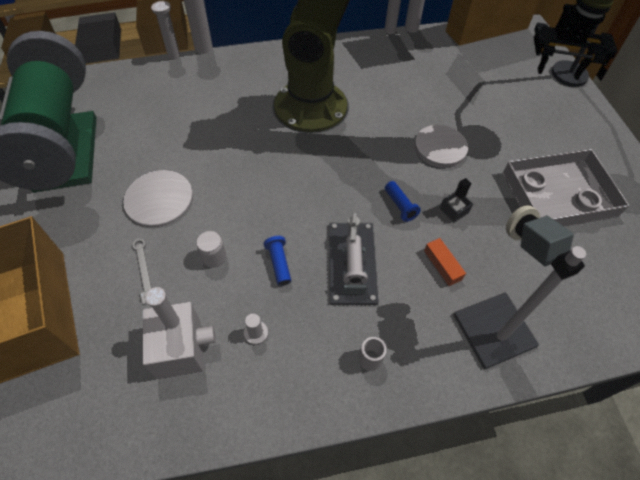

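View pics/side0.png

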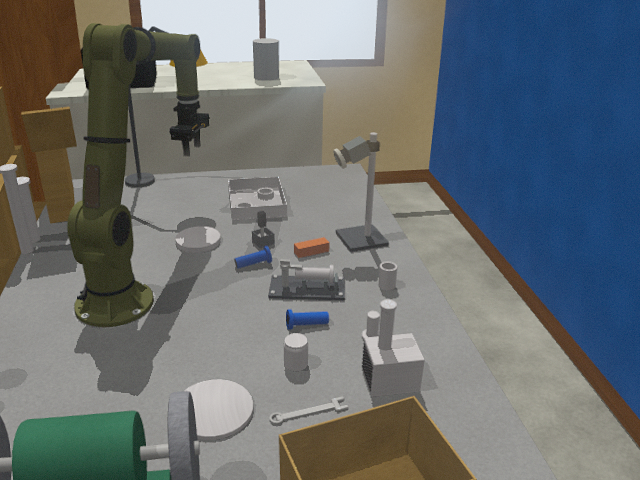

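Scene: the robot is at the top, with the fixture and silver tube at (355,262). The black key in its pot is at (458,200) and the lens ring at (522,222). Side: fixture (307,283), key (262,230), lens (341,158).
Spigot candidates in the scene view are the silver flanged tube in the fixture (355,260), blue tubes (278,260) and (402,200), and the flanged stub (255,328). I choose the silver one in the fixture. I'll check it close up.

```bash
python3 - <<'E'
from h import *
s=load('scene0')['image'];d=load('side0')['image']
def crop(im,x,y,w,h): return cv2.resize(im[y:y+h,x:x+w],(400,300),interpolation=cv2.INTER_CUBIC)
m=np.vstack([np.hstack([crop(s,295,210,133,100),crop(s,435,165,133,100)]),np.hstack([crop(d,255,250,100,75),crop(d,235,195,80,60)])])
cv2.imwrite('pics/m1.png',m[...,::-1])
E
```

```text
(no output)
```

View pics/m1.png

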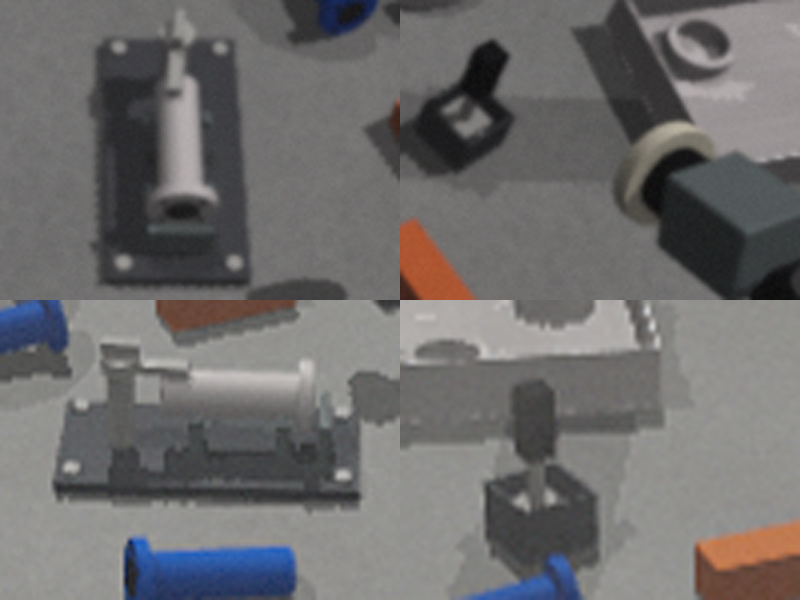

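The crop confirms a silver flanged tube with its bore at the near end and the clamp finger over its plain end. The key stands in the pot, slightly tilted. I'll triangulate roughly.

```bash
python3 - <<'E'
from h import *
s=load('scene0');d=load('side0')
P={'b--':((334.6,226),(272.7,292)),'b-+':((368.2,226),(275.2,276.2)),'b+-':((335.9,297.3),(340.5,294)),'b++':((373.1,297.3),(340.7,278)),
'keytop':((465,181.5),(262,212)),'potrim':((456.6,205),(263.4,233)),'lens':((521,222),(340,158))}
for k,(a,b) in P.items():
    X,e=tri([(s,*a),(d,*b)]); print(k,X.round(4),e)
def ell(c,x0,y0,x1,y1):
    hsv=cv2.cvtColor(c['image'],cv2.COLOR_RGB2HSV)[y0:y1,x0:x1].astype(int); return hsv
for n,c,(x0,y0,x1,y1) in (('scene',s,(500,200,545,245)),('side',d,(328,142,356,174))):
    im=c['image'][y0:y1,x0:x1].astype(int)
    m=((im[...,0]-im[...,2]>12)&(im[...,0]>110)).astype(np.uint8)
    cs,_=cv2.findContours(m,0,1); k=max(cs,key=cv2.contourArea); e=cv2.fitEllipse(cv2.convexHull(k)); print(n,np.add(e[0],(x0,y0)),e[1:],cv2.contourArea(k))
E
```

```text
b-- [ 0.4547 -0.0285  0.0141] [2.5, 2.5]
b-+ [0.4714 0.0534 0.0149] [2.7, 2.7]
b+- [ 0.6458 -0.0685  0.0141] [2.7, 2.7]
b++ [0.6635 0.014  0.0151] [3.4, 3.4]
keytop [0.4566 0.2872 0.117 ] [3.4, 3.4]
potrim [0.4617 0.2875 0.0354] [0.5, 0.5]
lens [0.7008 0.2447 0.3076] [2.8, 2.8]
scene [525.1716423  221.78173065] ((28.30693817138672, 34.131065368652344), 22.405990600585938) 179.0
side [338.07656097 153.16092682] ((24.68264389038086, 44.42685317993164), 91.32357025146484) 246.5
```

```bash
cat >> h.py <<'E'
def Rt(o): return Ro.from_euler('xyz',o['tool_rot'],degrees=True)
def goto(pos,yaw=None,R=None):
    """shift(mm) and rotvec in tool axes from measured pose to target world pose"""
    o=sensors.get_obs();R0=Rt(o)
    if R is None: R=Ro.from_euler('xyz',[180,0,yaw],degrees=True)
    d=R0.inv().apply(np.asarray(pos)-o['tool_pos'])*1e3
    print('shift',d.round(1),'rotvec',(R0.inv()*R).as_rotvec().round(4),'now',o['tool_pos'].round(4),o['tool_rot'].round(2),'t',round(o['time_s'],2))
E
python3 - <<'E'
from h import *
c=cam('wrist');save(c,'w0');o=sensors.get_obs();R0=Rt(o)
C=-c['R'].T@c['t'];print('cam in tool',R0.inv().apply(C-o['tool_pos']), 'fwd',R0.inv().apply(c['R'][2]),'right',R0.inv().apply(c['R'][0]),c['fx'],c['k1'])
# pot/key yaw guesses from scene: rim corners at z .04
s=load('scene0')
for u,v in ((418,120),(460,150),(513,118)): print(onz(s,435+(u-400)/3.0075,165+v/3,.04))
for yaw in (120,90): goto((.42,.25,.33),yaw)
E
```

```text
cam in tool [ 0.0661236  -0.0009643  -0.15433984] fwd [-2.45326751e-01  8.16620498e-04  9.69440106e-01] right [-4.98741771e-04  9.99999407e-01 -9.68574238e-04] 377.6214473186449 -0.0685099296677384
[0.45777565 0.24534788 0.04      ]
[0.49380867 0.26953752 0.04      ]
[0.47095413 0.3259922  0.04      ]
shift [-300.8 -264.6  -99.9] rotvec [-1.300e-03  6.000e-04  6.764e-01] now [0.2354 0.6054 0.2297] [-1.7992e+02  1.0000e-02  1.5876e+02] t 0.15
shift [-300.8 -264.6  -99.9] rotvec [-1.2e-03  9.0e-04  1.2e+00] now [0.2354 0.6054 0.2297] [-1.7992e+02  1.0000e-02  1.5876e+02] t 0.15
```

```bash
python3 - <<'E'
from h import *
goto((.49,.13,.30),110)
E
```

```text
shift [-409.5 -351.   -69.7] rotvec [-1.30e-03  7.00e-04  8.51e-01] now [0.2354 0.6054 0.2297] [-1.7992e+02  1.0000e-02  1.5876e+02] t 0.15
```

Call:
{"fn": "drive_tool", "kwargs": {
  "moves": [
    {"x":-40,"y":-35,"z":-50,"rz":0.08},
    {"x":-85,"y":-73,"z":-70,"rz":0.18},
    {"x":-130,"y":-111,"z":-70,"rz":0.27},
    {"x":-175,"y":-150,"z":-70,"rz":0.36},
    {"x":-220,"y":-188,"z":-70,"rz":0.45},
    {"x":-265,"y":-227,"z":-70,"rz":0.55},
    {"x":-310,"y":-265,"z":-70,"rz":0.64},
    {"x":-355,"y":-304,"z":-70,"rz":0.73},
    {"x":-390,"y":-334,"z":-70,"rz":0.81},
    {"x":-409,"y":-351,"z":-70,"rz":0.85},
    {"x":-409,"y":-351,"z":-70,"rz":0.85},
    {"x":-409,"y":-351,"z":-70,"rz":0.85},
    {"x":-409,"y":-351,"z":-70,"rz":0.85}
  ]
}}

```text
invalid input at $.moves[0]: expected keys x, y, z, rx, ry, rz, fingers
```

```bash
python3 - <<'E'
from h import *
c=cam('wrist');save(c,'wA');o=sensors.get_obs();print(o['qpos'].round(1),o['joint_velocities'].round(2))
for n,p in (('pot',(.4617,.2875,.04)),('fix',(.559,-.0074,.055)),('post',(.476,.01,.09))): print(n,proj(c,p))
goto((.47,.24,.30),110)
E
```

```text
[-67.9  18.4  -4.   83.1   1.3  78.5  -3.3] [ 0.01 -0.09 -0.   -0.16 -0.06 -0.1  -0.06]
pot [140.60345766 488.1882131 ]
fix [  2.52912994 584.11486264]
post [-42.53120681 565.18954234]
shift [-351.1 -255.8  -69.8] rotvec [-1.10e-03  6.00e-04  8.51e-01] now [0.2354 0.6055 0.2299] [-1.7993e+02  1.0000e-02  1.5876e+02] t 0.2
```

View pics/wA.png

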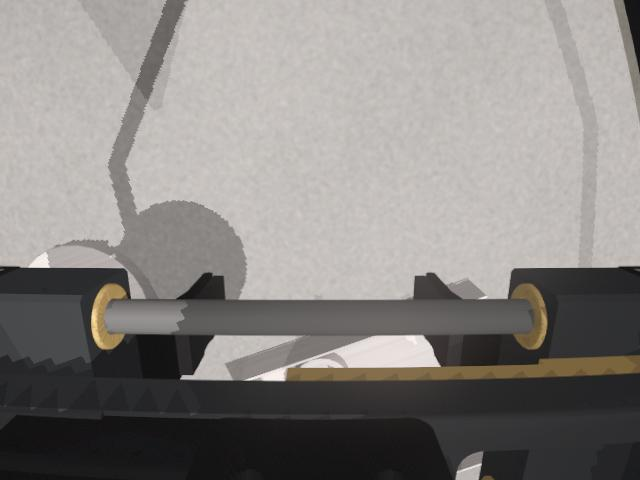

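The wrist camera sees only the area ahead of the gripper on the tool's +x side. I'll use yaw 0, TCP near x=0.42 and y=0.14, looking outward, so the pot and clamp are both in view.

```bash
python3 - <<'E'
from h import *
goto((.42,.14,.34),0)
E
```

```text
shift [-340.7 -367.2 -109.7] rotvec [-2.0000e-04  1.6000e-03  2.7708e+00] now [0.2354 0.6055 0.2299] [-1.7993e+02  1.0000e-02  1.5876e+02] t 0.2
```

Call:
{"fn": "drive_tool", "kwargs": {
  "moves": [
    {"x":-20,"y":-20,"z":-50,"rx":0,"ry":0,"rz":0.12,"fingers":-1},
    {"x":-60,"y":-65,"z":-100,"rx":0,"ry":0,"rz":0.3,"fingers":-1},
    {"x":-95,"y":-105,"z":-110,"rx":0,"ry":0,"rz":0.48,"fingers":-1},
    {"x":-130,"y":-145,"z":-110,"rx":0,"ry":0,"rz":0.66,"fingers":-1},
    {"x":-165,"y":-180,"z":-110,"rx":0,"ry":0,"rz":0.84,"fingers":-1},
    {"x":-200,"y":-220,"z":-110,"rx":0,"ry":0,"rz":1.02,"fingers":-1},
    {"x":-235,"y":-255,"z":-110,"rx":0,"ry":0,"rz":1.2,"fingers":-1},
    {"x":-270,"y":-290,"z":-110,"rx":0,"ry":0,"rz":1.38,"fingers":-1},
    {"x":-305,"y":-330,"z":-110,"rx":0,"ry":0,"rz":1.56,"fingers":-1},
    {"x":-330,"y":-355,"z":-110,"rx":0,"ry":0,"rz":1.74,"fingers":-1},
    {"x":-341,"y":-367,"z":-110,"rx":0,"ry":0,"rz":1.92,"fingers":-1},
    {"x":-341,"y":-367,"z":-110,"rx":0,"ry":0,"rz":2.1,"fingers":-1},
    {"x":-341,"y":-367,"z":-110,"rx":0,"ry":0,"rz":2.28,"fingers":-1},
    {"x":-341,"y":-367,"z":-110,"rx":0,"ry":0,"rz":2.46,"fingers":-1},
    {"x":-341,"y":-367,"z":-110,"rx":0,"ry":0,"rz":2.64,"fingers":-1},
    {"x":-341,"y":-367,"z":-110,"rx":0,"ry":0,"rz":2.77,"fingers":-1},
    {"x":-341,"y":-367,"z":-110,"rx":0,"ry":0,"rz":2.77,"fingers":-1},
    {"x":-341,"y":-367,"z":-110,"rx":0,"ry":0,"rz":2.77,"fingers":-1},
    {"x":-341,"y":-367,"z":-110,"rx":0,"ry":0,"rz":2.77,"fingers":-1}
  ]
}}

```text
time_s: 2.58
tool_pos: [0.4204, 0.1402, 0.3406]
tool_rot: [-180.0, -0.0, 0.1]
force: [-0.3, 0.8, -0.0]
grip_width: 0.0872
grasp_force: 0.0
```

```bash
python3 - <<'E'
from h import *
c=cam('wrist');save(c,'wA');o=sensors.get_obs();print(o['qpos'].round(1),o['joint_velocities'].round(2))
for n,p in (('pot',(.4617,.2875,.04)),('fix',(.559,-.0074,.055)),('post',(.476,.01,.09))): print(n,proj(c,p))
goto((.42,.14,.34),0)
E
```

```text
[ -38.7   -9.7   14.6  100.4    2.4   89.  -114.2] [-0.06 -0.03 -0.05  0.    0.04  0.06 -0.27]
pot [195.40436481 168.63848026]
fix [451.83663334  81.31664306]
post [441.36923321 158.03840502]
shift [-0.4  0.2  0.6] rotvec [-0.0001 -0.      0.0018] now [0.4204 0.1402 0.3406] [-1.7999e+02 -0.0000e+00  1.0000e-01] t 2.62
```

View pics/wA.png

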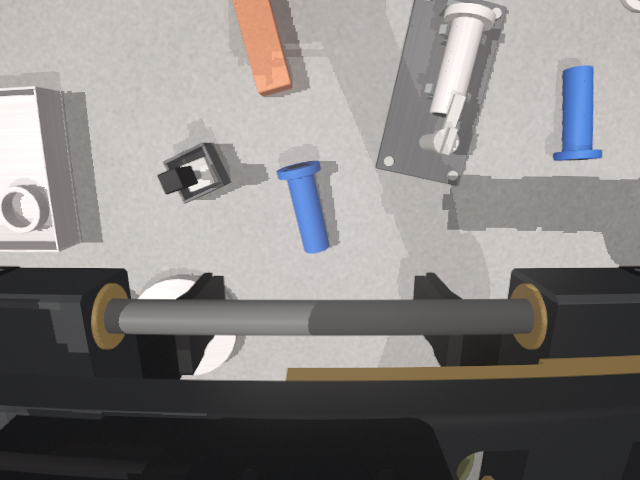

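The wrist view shows the key handle top at (178,180), pot (198,172), clamp tang at about (447,140), tube (462,55), and bolts at (388,160) and (452,177). Next are closer views over the pot and then over the fixture.

Call:
{"fn": "drive_tool", "kwargs": {
  "moves": [
    {"x":-25,"y":-50,"z":10,"rx":0,"ry":0,"rz":0,"fingers":-1},
    {"x":-25,"y":-105,"z":30,"rx":0,"ry":0,"rz":0,"fingers":-1},
    {"x":-25,"y":-147,"z":40,"rx":0,"ry":0,"rz":0,"fingers":-1},
    {"x":-25,"y":-147,"z":40,"rx":0,"ry":0,"rz":0,"fingers":-1},
    {"x":-25,"y":-147,"z":40,"rx":0,"ry":0,"rz":0,"fingers":-1},
    {"x":-25,"y":-147,"z":40,"rx":0,"ry":0,"rz":0,"fingers":-1}
  ]
}}

```text
time_s: 3.38
tool_pos: [0.3959, 0.286, 0.3012]
tool_rot: [-180.0, -0.0, -0.1]
force: [0.4, -0.9, 0.1]
grip_width: 0.087
grasp_force: 0.0
```

```bash
python3 - <<'E'
from h import *
c=cam('wrist');save(c,'wB')
print(proj(c,(.4617,.2875,.04)))
goto((.44,.01,.34),0)
E
```

```text
[316.88699427 147.57437803]
shift [ 44.5 276.  -39. ] rotvec [-0.0007 -0.0009 -0.0012] now [0.3959 0.2861 0.3012] [-1.7996e+02 -5.0000e-02 -7.0000e-02] t 3.42
```

Call:
{"fn": "drive_tool", "kwargs": {
  "moves": [
    {"x":5,"y":50,"z":-20,"rx":0,"ry":0,"rz":0,"fingers":-1},
    {"x":15,"y":105,"z":-40,"rx":0,"ry":0,"rz":0.05,"fingers":-1},
    {"x":25,"y":165,"z":-40,"rx":0,"ry":0,"rz":0.12,"fingers":-1},
    {"x":35,"y":225,"z":-40,"rx":0,"ry":0,"rz":0.18,"fingers":-1},
    {"x":45,"y":275,"z":-40,"rx":0,"ry":0,"rz":0.2,"fingers":-1},
    {"x":45,"y":275,"z":-40,"rx":0,"ry":0,"rz":0.2,"fingers":-1},
    {"x":45,"y":275,"z":-40,"rx":0,"ry":0,"rz":0.2,"fingers":-1},
    {"x":45,"y":275,"z":-40,"rx":0,"ry":0,"rz":0.2,"fingers":-1}
  ]
}}

```text
time_s: 4.42
tool_pos: [0.4403, 0.0135, 0.3406]
tool_rot: [-180.0, -0.0, -11.3]
force: [0.4, -0.4, -0.1]
grip_width: 0.0869
grasp_force: 0.0
```

```bash
python3 - <<'E'
from h import *
c=cam('wrist');save(c,'wC')
b=load('wB'); f=proj(c,(.559,-.0074,.055)); p=proj(b,(.4617,.2875,.04)); print(f,p,sensors.get_obs()['tool_pos'],sensors.get_obs()['tool_rot'])
def crop(im,cx,cy,w,h,W,H):
    x,y=max(0,int(cx-w/2)),max(0,int(cy-h/2)); print('crop origin',x,y,'scale',W/w); return cv2.resize(im[y:y+h,x:x+w],(W,H),interpolation=cv2.INTER_CUBIC)
m=np.hstack([crop(b['image'],p[0],p[1],100,150,400,600),crop(c['image'],f[0],100,133,200,400,600)])
cv2.imwrite('pics/m2.png',m[...,::-1])
E
```

```text
[315.94431311  96.95479678] [316.88699427 147.57437803] [0.44033709 0.01352863 0.34053828] [ 1.79999982e+02 -1.25134250e-03 -1.12639182e+01]
crop origin 266 72 scale 4.0
crop origin 249 0 scale 3.007518796992481
```

View pics/m2.png

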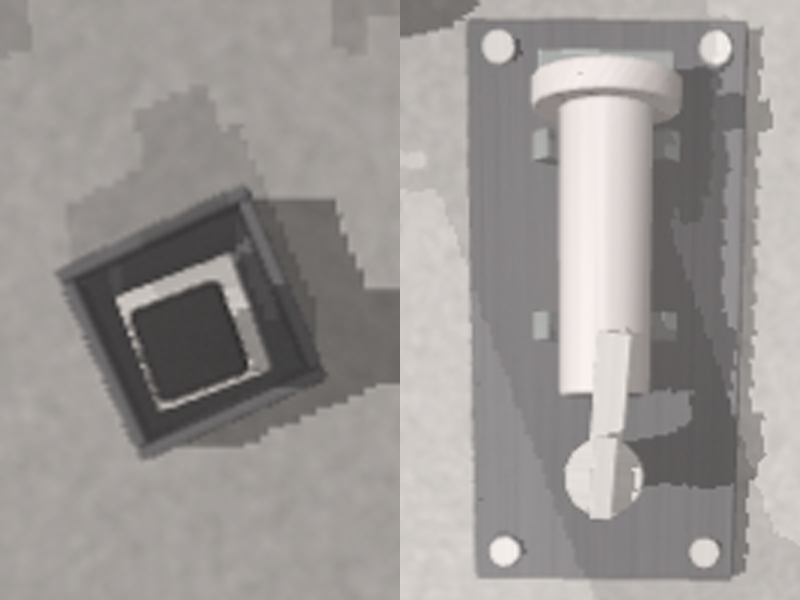

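Left (wB): pot rim corners, with the handle top centred at about (313.5,157.5) px. Right (wC): bolts, tube, finger and tang; the tang centre is at about (317,159) px. Next, a matching crop of wA to triangulate heights.

```bash
python3 - <<'E'
from h import *
a=load('wA');b=load('wB')
# handle by dark mask
for n,c,(x0,y0,x1,y1) in (('A',a,(155,150,235,210)),('B',b,(290,138,335,180))):
    g=cv2.cvtColor(c['image'],cv2.COLOR_RGB2GRAY)[y0:y1,x0:x1]; 
    m=cv2.morphologyEx((g<38).astype(np.uint8),cv2.MORPH_OPEN,np.ones((3,3)))
    cs,_=cv2.findContours(m,0,1)
    for k in cs:
        if cv2.contourArea(k)>80:
            r=cv2.minAreaRect(k); print(n,np.add(r[0],(x0,y0)),r[1:],cv2.contourArea(k),np.add(cv2.boxPoints(r),(x0,y0)).round(1).tolist())
def crop(im,x,y,w,h): return cv2.resize(im[y:y+h,x:x+w],(400,600),interpolation=cv2.INTER_CUBIC)
m=np.hstack([crop(a['image'],150,130,80,120),crop(a['image'],410,0,120,180)])
cv2.imwrite('pics/m3.png',m[...,::-1])
E
```

```text
A [182.99433899 176.46981049] ((18.981719970703125, 9.398715019226074), 79.3803482055664) 90.5 [[176.6, 168.0], [185.9, 166.3], [189.4, 184.9], [180.1, 186.7]]
```

View pics/m3.png

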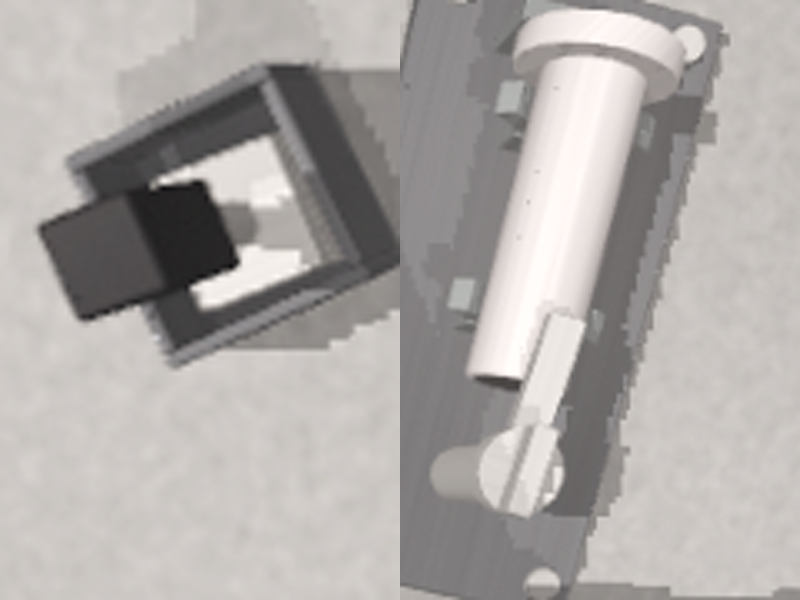

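```bash
cat > meas.py <<'E'
from h import *
a=load('wA');b=load('wB');c=load('wC')
L=lambda u,v:(a,150+(u+.5)/5-.5,130+(v+.5)/5-.5)
Rr=lambda u,v:(a,410+(u-400+.5)/3.3333-.5,(v+.5)/3.3333-.5)
B=lambda u,v:(b,266+(u+.5)/4-.5,72+(v+.5)/4-.5)
C=lambda u,v:(c,249+(u-400+.5)/3.0075-.5,(v+.5)/3-.5)
for n,p,q in (('handle',L(107,257),B(190,342)),('rim',L(218,216),B(194,323)),('tang',Rr(534,471),C(604,477)),('fingertip',Rr(563,316),C(614,333)),
  ('bolt+-',Rr(691,44),C(715,47)),('bolt--',Rr(542,583),C(704,552)),('flangeTop',Rr(612,12),C(606,57))):
    X,e=tri([p,q]); print(n,X.round(4),e)
print('handle corners z.114'); H=[onz(*B(*p),.114) for p in ((132,312),(217,280),(248,370),(163,405))]
P=[onz(*B(*p),.040) for p in ((60,275),(248,188),(325,375),(145,455))]
F=[onz(*C(*p),.014) for p in ((499,46),(715,47),(505,551),(704,552))]
for n,Q in (('handle',H),('pot',P)):
    Q=np.array(Q);d=np.roll(Q,-1,0)-Q; print(n,Q.mean(0).round(4),np.hypot(d[:,0],d[:,1]).round(4),np.degrees(np.arctan2(d[:,1],d[:,0])).round(1))
F=np.array(F);print('fix',F.mean(0).round(4)); v=F[0]+F[1]-F[2]-F[3];print('yaw',np.degrees(np.arctan2(v[1],v[0])),np.linalg.norm(v)/2)
for w in ((437,605),(518,600)): pass
t1,t2=onz(*C(605,437),.098),onz(*C(602,518),.098);d=t1-t2;print('tang',(t1+t2)/2,np.linalg.norm(d),np.degrees(np.arctan2(d[1],d[0])))
f1,f2=onz(*C(614,333),.078),onz(*C(609,430),.078);d=f1-f2;print('finger',np.degrees(np.arctan2(d[1],d[0])))
bc=onz(*C(603,478),.086);print('boss',bc)
for y in (150,250,350):
    print('tube axis',((onz(*C(560,y),.055)+onz(*C(651,y),.055))/2).round(4))
E
python3 meas.py
```

```text
handle [0.4535 0.2904 0.1115] [0.0, 0.0]
rim [0.4567 0.2905 0.0401] [0.1, 0.1]
tang [0.4939 0.0047 0.0973] [0.2, 0.2]
fingertip [ 0.5421 -0.0083  0.0767] [0.2, 0.2]
bolt+- [ 0.6436 -0.0683  0.0201] [0.4, 0.4]
bolt-- [ 0.4533 -0.0292  0.0157] [0.3, 0.3]
flangeTop [ 0.6376 -0.0242  0.0602] [1.0, 1.0]
handle corners z.114
handle [0.4536 0.2904 0.114 ] [0.02   0.0207 0.0205 0.0214] [ -70.  -160.6  112.    18.1]
pot [0.4563 0.2904 0.04  ] [0.0549 0.0532 0.0535 0.053 ] [ -66.1 -156.7  113.7   24.8]
fix [ 0.5578 -0.0082  0.014 ]
yaw -11.646351969520989 0.1969582353574498
tang [0.49387672 0.00493527 0.098     ] 0.027415670768707285 -13.532911779450545
finger -14.330284648600585
boss [0.49347914 0.00528566 0.086     ]
tube axis [ 0.6072 -0.0183  0.055 ]
tube axis [ 0.5732 -0.0114  0.055 ]
tube axis [ 0.5384 -0.0045  0.055 ]
```

Heights check out: handle top 0.112 (expected 0.114), rim 0.040, tang 0.097 (0.098). The tang sits 65 mm from the plate centre, so the plate centre is at about x=-20 in the fixture frame. I'll verify that against the tube's ends and compute the key approach.

```bash
cat >> meas.py <<'E'
print('----')
O=np.array([.5771,-.0123]);y=np.radians(-11.5);ex=np.array([np.cos(y),np.sin(y)]);ey=np.array([-ex[1],ex[0]])
for n,p,z in (('plain end',(605,393),.065),('flange back',(606,97),.07),('flange face',(606,57),.075),('V1',(541,325),.05),('V2',(541,145),.05),('V1r',(668,326),.05),('V2r',(668,145),.05),('tang',(604,477),.098)):
    X=onz(*C(*p),z)[:2]-O; print(n,(X@ex).round(4),(X@ey).round(4))
goto((.4535,.2904,.200),20)
E
python3 meas.py | sed -n '/----/,$p'
```

```text
----
plain end -0.0554 0.0001
flange back 0.0445 -0.0001
flange face 0.0561 -0.0001
V1 -0.0301 0.0242
V2 0.0335 0.0237
V1r -0.0303 -0.0234
V2r 0.0336 -0.0226
tang -0.0847 0.0001
shift [ -41.2 -274.1  140.5] rotvec [ 0.     -0.     -0.5457] now [0.4403 0.0135 0.3405] [180.    -0.   -11.26] t 4.47
```

Call:
{"fn": "drive_tool", "kwargs": {
  "moves": [
    {"x":-8,"y":-50,"z":20,"rx":0,"ry":0,"rz":-0.1,"fingers":-1},
    {"x":-16,"y":-105,"z":50,"rx":0,"ry":0,"rz":-0.25,"fingers":-1},
    {"x":-24,"y":-160,"z":80,"rx":0,"ry":0,"rz":-0.4,"fingers":-1},
    {"x":-33,"y":-215,"z":110,"rx":0,"ry":0,"rz":-0.5,"fingers":-1},
    {"x":-39,"y":-260,"z":130,"rx":0,"ry":0,"rz":-0.546,"fingers":-1},
    {"x":-41,"y":-274,"z":140,"rx":0,"ry":0,"rz":-0.546,"fingers":-1},
    {"x":-41,"y":-274,"z":140,"rx":0,"ry":0,"rz":-0.546,"fingers":-1},
    {"x":-41,"y":-274,"z":140,"rx":0,"ry":0,"rz":-0.546,"fingers":-1}
  ]
}}

```text
time_s: 5.48
tool_pos: [0.4554, 0.2875, 0.2015]
tool_rot: [180.0, -0.1, 19.7]
force: [0.7, -0.8, 0.6]
grip_width: 0.0869
grasp_force: 0.0
```

```bash
python3 - <<'E'
from h import *
goto((.4535,.2904,.078),20)
E
```

```text
shift [ -0.9  -3.4 123.5] rotvec [ 0.0004 -0.0011 -0.0044] now [0.4554 0.2875 0.2015] [ 1.7998e+02 -6.0000e-02  1.9750e+01] t 5.47
```

Call:
{"fn": "drive_tool", "kwargs": {
  "moves": [
    {"x":0,"y":-1,"z":40,"rx":0,"ry":0,"rz":0,"fingers":-1},
    {"x":0,"y":-1,"z":75,"rx":0,"ry":0,"rz":0,"fingers":-1},
    {"x":0,"y":-1,"z":105,"rx":0,"ry":0,"rz":0,"fingers":-1},
    {"x":0,"y":-1,"z":123,"rx":0,"ry":0,"rz":0,"fingers":-1},
    {"x":0,"y":-1,"z":123,"rx":0,"ry":0,"rz":0,"fingers":-1},
    {"x":0,"y":-1,"z":123,"rx":0,"ry":0,"rz":0,"fingers":-1}
  ]
}}

```text
time_s: 6.22
tool_pos: [0.4553, 0.2902, 0.0791]
tool_rot: [-180.0, -0.1, 19.8]
force: [-0.1, 0.6, -0.1]
grip_width: 0.0867
grasp_force: 0.0
```

```bash
python3 - <<'E'
from h import *
goto((.4535,.2904,.078),20)
E
```

```text
shift [-1.6 -0.8  1.1] rotvec [-0.0007 -0.0025 -0.0028] now [0.4553 0.2902 0.0791] [-1.7996e+02 -1.5000e-01  1.9840e+01] t 6.22
```

Correct slightly and close on the handle, then lift.

Call:
{"fn": "drive_tool", "kwargs": {
  "moves": [
    {"x":-1,"y":-0.5,"z":1,"rx":0,"ry":0,"rz":0,"fingers":0},
    {"x":-1,"y":-0.5,"z":1,"rx":0,"ry":0,"rz":0,"fingers":1},
    {"x":-1,"y":-0.5,"z":1,"rx":0,"ry":0,"rz":0,"fingers":1},
    {"x":-1,"y":-0.5,"z":1,"rx":0,"ry":0,"rz":0,"fingers":1},
    {"x":-1,"y":-0.5,"z":1,"rx":0,"ry":0,"rz":0,"fingers":1},
    {"x":-1,"y":-0.5,"z":1,"rx":0,"ry":0,"rz":0,"fingers":1},
    {"x":-1,"y":-0.5,"z":1,"rx":0,"ry":0,"rz":0,"fingers":1},
    {"x":-1,"y":-0.5,"z":1,"rx":0,"ry":0,"rz":0,"fingers":1}
  ],
  "force": 45
}}

```text
time_s: 7.22
tool_pos: [0.453, 0.29, 0.0764]
tool_rot: [180.0, 0.0, 19.9]
force: [0.2, 0.5, -0.9]
grip_width: 0.0219
grasp_force: 45.0
```

Call:
{"fn": "drive_tool", "kwargs": {
  "moves": [
    {"x":0,"y":0,"z":-15,"rx":0,"ry":0,"rz":0,"fingers":1},
    {"x":0,"y":0,"z":-40,"rx":0,"ry":0,"rz":0,"fingers":1},
    {"x":0,"y":0,"z":-75,"rx":0,"ry":0,"rz":0,"fingers":1},
    {"x":0,"y":0,"z":-110,"rx":0,"ry":0,"rz":0,"fingers":1},
    {"x":0,"y":0,"z":-125,"rx":0,"ry":0,"rz":0,"fingers":1},
    {"x":0,"y":0,"z":-125,"rx":0,"ry":0,"rz":0,"fingers":1},
    {"x":0,"y":0,"z":-125,"rx":0,"ry":0,"rz":0,"fingers":1}
  ]
}}

```text
time_s: 8.1
tool_pos: [0.4523, 0.2894, 0.2]
tool_rot: [180.0, 0.1, 19.9]
force: [-1.2, -1.1, -3.3]
grip_width: 0.0218
grasp_force: 45.0
```

```bash
python3 - <<'E'
from h import *
o=sensors.get_obs();print(o['tool_pos'],o['tool_rot'],o['grip_width'],o['grasp_force'],o['force'],o['qpos'].round(1))
s=cam('scene');d=cam('side');w=cam('wrist');save(s,'sK');save(d,'dK');save(w,'wK')
k=o['tool_pos']-[0,0,.063]   # foot mid
def crop(c,X,w,h):
    u,v=proj(c,X);x,y=max(0,int(u-w/2)),max(0,int(v-h/2));print(u,v,'org',x,y); return cv2.resize(c['image'][y:y+h,x:x+w],(400,300),interpolation=cv2.INTER_CUBIC)
im=lambda *a:crop(*a)
blank=np.clip(im(s,k,64,48).astype(int)*2,0,255).astype(np.uint8)
m=np.vstack([np.hstack([im(s,k,64,48),im(d,k,64,48)]),np.hstack([im(w,k,160,120),blank])])
cv2.imwrite('pics/m4.png',m[...,::-1])
E
```

```text
[0.45227625 0.28943644 0.20002858] [1.79954862e+02 1.43252248e-01 1.98695129e+01] 0.021784219185581304 44.98552538920194 [-1.24482576 -1.10076577 -3.26335788] [ -45.4    5.7   10.7  102.    -1.1   72.6 -104.6]
467.0456436020527 175.97008183376653 org 435 151
467.0456436020527 175.97008183376653 org 435 151
259.70830756098565 205.4654636400365 org 227 181
317.31559670525934 259.68868267872654 org 237 199
```

View pics/m4.png

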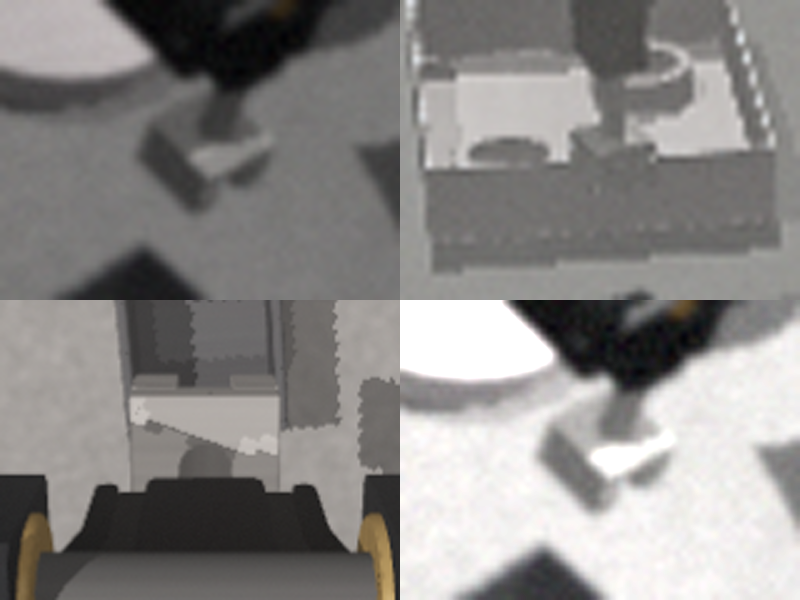

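The wrist crop shows the notch in the foot's tool-+x face (crop x 178-230 of 130-278). So the slot runs along tool x, and the foot is centred under the TCP. I'll swing to a spot 45 mm short of the tang, at yaw -14, to check the alignment.

```bash
python3 - <<'E'
from h import *
goto((.4502,.0157,.205),-14)
E
```

```text
shift [-95.1 256.8  -4.5] rotvec [0.0016 0.0022 0.5912] now [0.4524 0.2895 0.2001] [1.7995e+02 1.4000e-01 1.9870e+01] t 8.25
```

Call:
{"fn": "drive_tool", "kwargs": {
  "moves": [
    {"x":-10,"y":27,"z":-5,"rx":0,"ry":0,"rz":0.05,"fingers":1},
    {"x":-26,"y":70,"z":-5,"rx":0,"ry":0,"rz":0.15,"fingers":1},
    {"x":-43,"y":117,"z":-5,"rx":0,"ry":0,"rz":0.27,"fingers":1},
    {"x":-61,"y":165,"z":-5,"rx":0,"ry":0,"rz":0.39,"fingers":1},
    {"x":-78,"y":210,"z":-5,"rx":0,"ry":0,"rz":0.5,"fingers":1},
    {"x":-91,"y":245,"z":-5,"rx":0,"ry":0,"rz":0.58,"fingers":1},
    {"x":-95,"y":257,"z":-5,"rx":0,"ry":0,"rz":0.591,"fingers":1},
    {"x":-95,"y":257,"z":-5,"rx":0,"ry":0,"rz":0.591,"fingers":1},
    {"x":-95,"y":257,"z":-5,"rx":0,"ry":0,"rz":0.591,"fingers":1},
    {"x":-95,"y":257,"z":-5,"rx":0,"ry":0,"rz":0.591,"fingers":1}
  ]
}}

```text
time_s: 9.5
tool_pos: [0.4511, 0.0174, 0.2064]
tool_rot: [180.0, 0.0, -13.8]
force: [-0.1, 0.5, -1.6]
grip_width: 0.0214
grasp_force: 45.0
```

```bash
python3 - <<'E'
from h import *
w=cam('wrist');save(w,'wT');goto((.4939,.0048,.205),-14)
print(proj(w,(.4939,.0048,.098)))
x,y=257,120
cv2.imwrite('pics/m5.png',cv2.resize(w['image'][y:y+150,x:x+120],(480,600),interpolation=cv2.INTER_CUBIC)[...,::-1])
E
```

```text
shift [44.5  1.8  1.4] rotvec [0.0002 0.0002 0.0025] now [0.4511 0.0172 0.2064] [ 1.7999e+02  1.0000e-02 -1.3850e+01] t 9.55
[320.64859212 179.40346841]
```

View pics/m5.png

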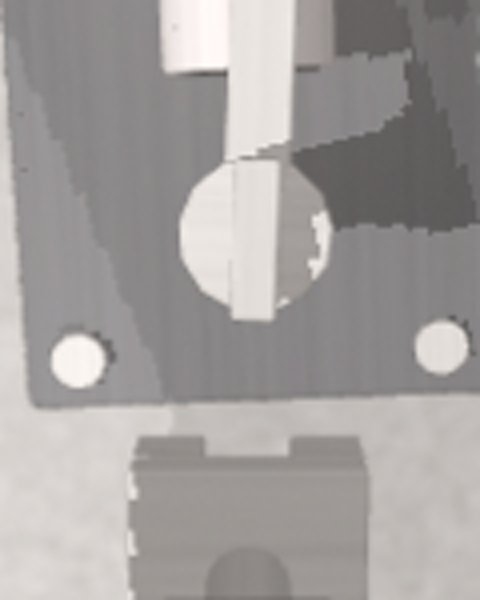

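The view shows the tang centred at (320.4,179.9), predicted (320.6,179.4), and parallel to the foot. The notch spans crop x 205-290.

```bash
python3 - <<'E'
from h import *
w=load('wT');o=sensors.get_obs();R=Rt(o)
f=lambda u,v,z:R.inv().apply(onz(w,257+(u+.5)/4-.5,120+(v+.5)/4-.5,z)-o['tool_pos'])*1e3
print('notch',f(205,437,.134),f(290,437,.134),'foot',f(137,437,.134),f(361,437,.134))
a,b=f(255.5,160,.098),f(253,320,.098);print('tang',(a+b)/2,a-b)
goto((.4939,.0048,.160),-14)
E
```

```text
notch [17.4315461  -6.2251487  72.42448242] [17.43203268  6.83838929 72.4269982 ] foot [ 17.43357927 -16.68259422  72.42246804] [17.435018   17.75461791 72.42909994]
tang [ 44.25525232   1.40964266 108.42056173] [ 2.74832363e+01  4.14266596e-01 -5.44526392e-03]
shift [44.5  1.7 46.4] rotvec [0.0002 0.0002 0.0025] now [0.4511 0.0172 0.2064] [ 1.7999e+02  1.0000e-02 -1.3850e+01] t 9.55
```

Call:
{"fn": "drive_tool", "kwargs": {
  "moves": [
    {"x":22,"y":0.5,"z":0,"rx":0,"ry":0,"rz":0.01,"fingers":1},
    {"x":44,"y":1,"z":0,"rx":0,"ry":0,"rz":0.01,"fingers":1},
    {"x":44,"y":1,"z":15,"rx":0,"ry":0,"rz":0.01,"fingers":1},
    {"x":44,"y":1,"z":28,"rx":0,"ry":0,"rz":0.01,"fingers":1},
    {"x":44,"y":1,"z":28,"rx":0,"ry":0,"rz":0.01,"fingers":1},
    {"x":44,"y":1,"z":28,"rx":0,"ry":0,"rz":0.01,"fingers":1},
    {"x":44,"y":1,"z":28,"rx":0,"ry":0,"rz":0.01,"fingers":1}
  ]
}}

```text
time_s: 10.42
tool_pos: [0.4938, 0.0046, 0.1791]
tool_rot: [-180.0, -0.1, -14.6]
force: [-0.8, 0.2, -1.9]
grip_width: 0.0219
grasp_force: 45.0
```

```bash
python3 - <<'E'
from h import *
# target from measured tang: pose at wT + tool offset
R=Ro.from_euler('xyz',[180,0,-13.85],degrees=True);T=np.array([.4511,.0172,.2064])+R.apply([.0439,.0010,0]);T[2]=.160;print(T);goto(T,-14.3)
print(sensors.get_obs()['force'])
E
```

```text
[0.49348426 0.00572026 0.16      ]
shift [-0.6 -1.  19.1] rotvec [-0.0008 -0.0009 -0.0044] now [0.4938 0.0046 0.1791] [-1.7996e+02 -5.0000e-02 -1.4550e+01] t 10.43
[-0.77352265  0.2351008  -1.86231245]
```

Call:
{"fn": "drive_tool", "kwargs": {
  "moves": [
    {"x":-0.5,"y":-1,"z":4,"rx":0,"ry":0,"rz":0,"fingers":1},
    {"x":-0.5,"y":-1,"z":8,"rx":0,"ry":0,"rz":0,"fingers":1},
    {"x":-0.5,"y":-1,"z":12,"rx":0,"ry":0,"rz":0,"fingers":1},
    {"x":-0.5,"y":-1,"z":15,"rx":0,"ry":0,"rz":0,"fingers":1},
    {"x":-0.5,"y":-1,"z":18,"rx":0,"ry":0,"rz":0,"fingers":1},
    {"x":-0.5,"y":-1,"z":18,"rx":0,"ry":0,"rz":0,"fingers":1}
  ]
}}

```text
time_s: 11.18
tool_pos: [0.4932, 0.0054, 0.1603]
tool_rot: [180.0, 0.0, -14.6]
force: [-0.1, 0.1, -1.6]
grip_width: 0.0217
grasp_force: 45.0
```

```bash
python3 - <<'E'
from h import *
o=sensors.get_obs();print(o['tool_pos'],o['tool_rot'],o['force'],o['wrist_torque'],o['qpos'].round(1))
E
```

```text
[0.49315958 0.00543645 0.16028805] [ 1.79988650e+02  2.29552755e-02 -1.45688398e+01] [-0.12964961  0.06961246 -1.58086254] [-0.05781621  0.18927671  0.02783917] [ -30.     1.6   26.9  111.1   -0.8   67.5 -107.4]
```

Inserted with no contact force. Now the CCW turn (tool -rz), ending at about yaw 91 to include the slot play.

Call:
{"fn": "drive_tool", "kwargs": {
  "moves": [
    {"x":0,"y":0,"z":0,"rx":0,"ry":0,"rz":-0.1,"fingers":1},
    {"x":0,"y":0,"z":0,"rx":0,"ry":0,"rz":-0.22,"fingers":1},
    {"x":0,"y":0,"z":0,"rx":0,"ry":0,"rz":-0.34,"fingers":1},
    {"x":0,"y":0,"z":0,"rx":0,"ry":0,"rz":-0.46,"fingers":1},
    {"x":0,"y":0,"z":0,"rx":0,"ry":0,"rz":-0.58,"fingers":1},
    {"x":0,"y":0,"z":0,"rx":0,"ry":0,"rz":-0.7,"fingers":1},
    {"x":0,"y":0,"z":0,"rx":0,"ry":0,"rz":-0.82,"fingers":1},
    {"x":0,"y":0,"z":0,"rx":0,"ry":0,"rz":-0.94,"fingers":1},
    {"x":0,"y":0,"z":0,"rx":0,"ry":0,"rz":-1.06,"fingers":1},
    {"x":0,"y":0,"z":0,"rx":0,"ry":0,"rz":-1.18,"fingers":1},
    {"x":0,"y":0,"z":0,"rx":0,"ry":0,"rz":-1.3,"fingers":1},
    {"x":0,"y":0,"z":0,"rx":0,"ry":0,"rz":-1.42,"fingers":1},
    {"x":0,"y":0,"z":0,"rx":0,"ry":0,"rz":-1.54,"fingers":1},
    {"x":0,"y":0,"z":0,"rx":0,"ry":0,"rz":-1.66,"fingers":1},
    {"x":0,"y":0,"z":0,"rx":0,"ry":0,"rz":-1.76,"fingers":1},
    {"x":0,"y":0,"z":0,"rx":0,"ry":0,"rz":-1.84,"fingers":1},
    {"x":0,"y":0,"z":0,"rx":0,"ry":0,"rz":-1.84,"fingers":1},
    {"x":0,"y":0,"z":0,"rx":0,"ry":0,"rz":-1.84,"fingers":1}
  ]
}}

```text
time_s: 13.42
tool_pos: [0.4935, 0.0056, 0.1607]
tool_rot: [180.0, -0.0, 90.8]
force: [1.2, -0.1, -2.3]
grip_width: 0.0218
grasp_force: 45.0
```

```bash
python3 - <<'E'
from h import *
o=sensors.get_obs();print(o['tool_pos'],o['tool_rot'],o['force'],o['wrist_torque'],o['qpos'].round(1))
E
```

```text
[0.49353795 0.00558768 0.16070554] [ 1.79967468e+02 -1.22094486e-02  9.07868549e+01] [ 1.17214591 -0.11301584 -2.25367404] [-0.00875527 -0.03447473 -0.02118877] [-28.4   1.6  25.2 111.   -0.8  67.5  -2.1]
```

Call:
{"fn": "drive_tool", "kwargs": {
  "moves": [
    {"x":0,"y":0,"z":0,"rx":0,"ry":0,"rz":0.08,"fingers":1},
    {"x":0,"y":0,"z":0,"rx":0,"ry":0,"rz":0.17,"fingers":1},
    {"x":0,"y":0,"z":0,"rx":0,"ry":0,"rz":0.17,"fingers":1},
    {"x":0,"y":0,"z":-8,"rx":0,"ry":0,"rz":0.17,"fingers":1},
    {"x":0,"y":0,"z":-18,"rx":0,"ry":0,"rz":0.17,"fingers":1},
    {"x":0,"y":0,"z":-45,"rx":0,"ry":0,"rz":0.17,"fingers":1},
    {"x":-25,"y":0,"z":-45,"rx":0,"ry":0,"rz":0.17,"fingers":1},
    {"x":-50,"y":0,"z":-45,"rx":0,"ry":0,"rz":0.17,"fingers":1},
    {"x":-50,"y":0,"z":-45,"rx":0,"ry":0,"rz":0.17,"fingers":1},
    {"x":-50,"y":0,"z":-45,"rx":0,"ry":0,"rz":0.17,"fingers":1},
    {"x":-50,"y":0,"z":-45,"rx":0,"ry":0,"rz":0.17,"fingers":1}
  ]
}}

```text
time_s: 14.8
tool_pos: [0.4942, -0.0434, 0.2057]
tool_rot: [180.0, -0.0, 81.2]
force: [-0.2, 0.4, -2.5]
grip_width: 0.0214
grasp_force: 45.0
```

```bash
python3 - <<'E'
from h import *
w=cam('wrist');save(w,'wU');o=sensors.get_obs();print(o['tool_pos'],o['tool_rot'],o['force'])
print(proj(w,(.4937,.005,.098)))
x,y=227,70
cv2.imwrite('pics/m6.png',cv2.resize(w['image'][y:y+200,x:x+180],(540,600),interpolation=cv2.INTER_CUBIC)[...,::-1])
E
```

```text
[ 0.4941169  -0.04347242  0.20560061] [-1.79998529e+02 -1.64104211e-02  8.12166936e+01] [ 0.38483286  0.60015257 -1.96410817]
[306.75773868 173.34874429]
```

View pics/m6.png

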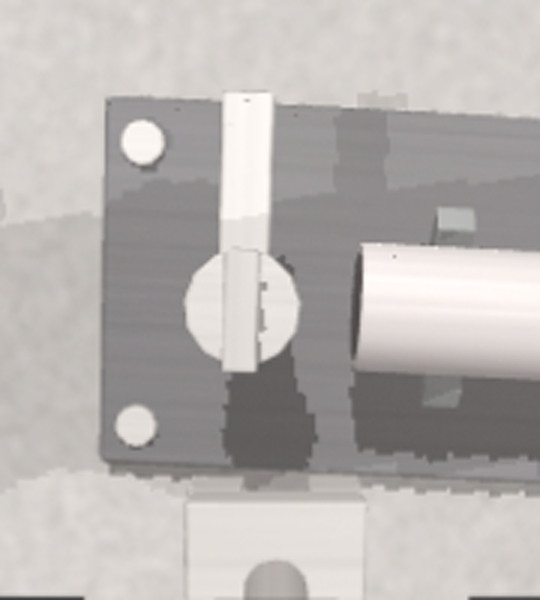

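The finger now points across the fixture, clear of the tube. I'll check the angle and plan the return to the pot.

```bash
python3 - <<'E'
from h import *
w=load('wU');o=sensors.get_obs();R=Rt(o)
p=lambda u,v,z:onz(w,227+(u+.5)/3-.5,70+(v+.5)/3-.5,z)
a,b=p(242.5,248,.098),p(239.5,372,.098);d=a-b;c=(a+b)/2;print('tang',c,np.degrees(np.arctan2(d[1],d[0]))+11.5)
f=p(249,93,.0767);d=f-c;print('finger',np.degrees(np.arctan2(d[1],d[0]))+11.5)
t=lambda u,v,z:R.inv().apply(p(u,v,z)-o['tool_pos'])*1e3
print('foot top edge',t(186,502,o['tool_pos'][2]-.0494),t(365,502,o['tool_pos'][2]-.0494))
for y in (20,24,110,-70): goto((.4555,.2904,.200),y)
print(o['qpos'].round(1))
E
```

```text
tang [0.49387145 0.00505436 0.098     ] 90.90463219167023
finger 90.86642251963664
foot top edge [ 16.82549949 -16.34291014  49.40524064] [16.80742074 16.81357262 49.40438437]
shift [324.1 -89.1   5.7] rotvec [-2.0000e-04 -2.0000e-04  1.0684e+00] now [ 0.4941 -0.0435  0.2056] [-1.800e+02 -2.000e-02  8.122e+01] t 14.85
shift [324.1 -89.1   5.7] rotvec [-2.000e-04 -2.000e-04  9.986e-01] now [ 0.4941 -0.0435  0.2056] [-1.800e+02 -2.000e-02  8.122e+01] t 14.85
shift [324.1 -89.1   5.7] rotvec [ 0.000e+00 -3.000e-04 -5.024e-01] now [ 0.4941 -0.0435  0.2056] [-1.800e+02 -2.000e-02  8.122e+01] t 14.85
shift [324.1 -89.1   5.7] rotvec [-4.0000e-04 -1.0000e-04  2.6392e+00] now [ 0.4941 -0.0435  0.2056] [-1.800e+02 -2.000e-02  8.122e+01] t 14.85
[-2.600e+01 -3.000e-01  2.810e+01  1.074e+02  1.000e-01  7.290e+01
 -6.700e+00]
```

Clamp at about 1.587 rad. Now carry the key back to the pot centre (0.4563, 0.2904) at yaw 114, square to the pot.

Call:
{"fn": "drive_tool", "kwargs": {
  "moves": [
    {"x":30,"y":-8,"z":0,"rx":0,"ry":0,"rz":-0.05,"fingers":1},
    {"x":80,"y":-22,"z":0,"rx":0,"ry":0,"rz":-0.15,"fingers":1},
    {"x":135,"y":-37,"z":0,"rx":0,"ry":0,"rz":-0.25,"fingers":1},
    {"x":190,"y":-52,"z":0,"rx":0,"ry":0,"rz":-0.35,"fingers":1},
    {"x":245,"y":-67,"z":0,"rx":0,"ry":0,"rz":-0.45,"fingers":1},
    {"x":295,"y":-80,"z":0,"rx":0,"ry":0,"rz":-0.54,"fingers":1},
    {"x":320,"y":-87,"z":0,"rx":0,"ry":0,"rz":-0.572,"fingers":1},
    {"x":324,"y":-88,"z":0,"rx":0,"ry":0,"rz":-0.572,"fingers":1},
    {"x":324,"y":-88,"z":0,"rx":0,"ry":0,"rz":-0.572,"fingers":1},
    {"x":324,"y":-88,"z":30,"rx":0,"ry":0,"rz":-0.572,"fingers":1},
    {"x":324,"y":-88,"z":60,"rx":0,"ry":0,"rz":-0.572,"fingers":1},
    {"x":324,"y":-88,"z":72,"rx":0,"ry":0,"rz":-0.572,"fingers":1},
    {"x":324,"y":-88,"z":72,"rx":0,"ry":0,"rz":-0.572,"fingers":1},
    {"x":324,"y":-88,"z":72,"rx":0,"ry":0,"rz":-0.572,"fingers":1},
    {"x":324,"y":-88,"z":72,"rx":0,"ry":0,"rz":-0.572,"fingers":1}
  ]
}}

```text
time_s: 16.73
tool_pos: [0.4579, 0.2896, 0.1349]
tool_rot: [179.9, -0.0, 113.9]
force: [0.4, 0.2, -1.7]
grip_width: 0.0218
grasp_force: 45.0
```

```bash
python3 - <<'E'
from h import *
goto((.4563,.2904,.078),114);print(sensors.get_obs()['force'])
E
```

```text
shift [ 1.4 -1.3 56.9] rotvec [ 0.0023 -0.0005 -0.0021] now [0.4579 0.2896 0.1349] [ 1.7987e+02 -3.0000e-02  1.1388e+02] t 16.73
[ 0.40994402  0.18026838 -1.69927405]
```

Call:
{"fn": "drive_tool", "kwargs": {
  "moves": [
    {"x":1.5,"y":-1,"z":10,"rx":0,"ry":0,"rz":0,"fingers":1},
    {"x":1.5,"y":-1,"z":25,"rx":0,"ry":0,"rz":0,"fingers":1},
    {"x":1.5,"y":-1,"z":38,"rx":0,"ry":0,"rz":0,"fingers":1},
    {"x":1.5,"y":-1,"z":48,"rx":0,"ry":0,"rz":0,"fingers":1},
    {"x":1.5,"y":-1,"z":54,"rx":0,"ry":0,"rz":0,"fingers":1},
    {"x":1.5,"y":-1,"z":57,"rx":0,"ry":0,"rz":0,"fingers":1},
    {"x":1.5,"y":-1,"z":57,"rx":0,"ry":0,"rz":0,"fingers":1},
    {"x":1.5,"y":-1,"z":57,"rx":0,"ry":0,"rz":0,"fingers":1}
  ]
}}

```text
time_s: 17.73
tool_pos: [0.4559, 0.2904, 0.0769]
tool_rot: [179.9, -0.0, 113.9]
force: [0.5, 0.5, -2.5]
grip_width: 0.0216
grasp_force: 45.0
```

Call:
{"fn": "drive_tool", "kwargs": {
  "moves": [
    {"x":0,"y":0,"z":0.5,"rx":0,"ry":0,"rz":0,"fingers":0},
    {"x":0,"y":0,"z":0.5,"rx":0,"ry":0,"rz":0,"fingers":-1},
    {"x":0,"y":0,"z":0.5,"rx":0,"ry":0,"rz":0,"fingers":-1},
    {"x":0,"y":0,"z":0.5,"rx":0,"ry":0,"rz":0,"fingers":-1},
    {"x":0,"y":0,"z":0.5,"rx":0,"ry":0,"rz":0,"fingers":-1},
    {"x":0,"y":0,"z":-20,"rx":0,"ry":0,"rz":0,"fingers":-1},
    {"x":0,"y":0,"z":-60,"rx":0,"ry":0,"rz":0,"fingers":-1},
    {"x":0,"y":0,"z":-110,"rx":0,"ry":0,"rz":0,"fingers":-1},
    {"x":0,"y":0,"z":-145,"rx":0,"ry":0,"rz":0,"fingers":-1},
    {"x":0,"y":0,"z":-145,"rx":0,"ry":0,"rz":0,"fingers":-1}
  ]
}}

```text
time_s: 18.98
tool_pos: [0.4573, 0.2913, 0.2251]
tool_rot: [179.6, -0.1, 113.9]
force: [0.8, -0.1, -0.3]
grip_width: 0.0869
grasp_force: 0.0
```

The key is back in the pot and released. My picture budget is spent, so I work from numbers now. First: a rough camera head pose from scene0/side0, and a check on the key.

```bash
python3 - <<'E'
from h import *
o=sensors.get_obs();print(o['qpos'].round(1))
s=cam('scene');d=cam('side');save(s,'s2');save(d,'d2')
P=np.array([onz(s,*p,.015) for p in ((455,308),(505,295),(538,347),(487,366))]);dd=np.roll(P,-1,0)-P
print('foot',P.mean(0),np.hypot(*dd.T[:2]),np.degrees(np.arctan2(dd[:,1],dd[:,0])))
# ring colour
for n,c,(x0,y0,x1,y1) in (('scene',s,(495,195,550,250)),('side',d,(325,140,385,175))):
    im=c['image'][y0:y1,x0:x1]; lab=cv2.cvtColor(im,cv2.COLOR_RGB2LAB).astype(int)
    B=lab[...,2]-128; print(n,np.percentile(B,[5,50,90,97]),np.percentile(lab[...,0],[5,50,90,97]))
    m=((B>=6)&(lab[...,0]>95)).astype(np.uint8)
    k=cv2.connectedComponentsWithStats(m); i=1+np.argmax(k[2][1:,4]); print(k[2][i],k[3][i]+(x0,y0))
    print('\n'.join(''.join('#' if v else '.' for v in r) for r in (k[1]==i)))
E
```

```text
[-44.7   5.   10.   99.7  -0.9  74.9 -10.6]
foot [0.78828721 0.26619623 0.015     ] [0.12713014 0.13538101 0.12898107 0.14357292] [  93.25076898    9.61375832  -83.01661789 -171.3832472 ]
scene [-2.  0.  5.  8.] [ 33. 105. 191. 195.]
[ 15  10  29  27 262] [522.13740458 214.32824427]
.......................................................
.......................................................
.......................................................
.......................................................
.......................................................
.......................................................
.......................................................
.......................................................
.......................................................
.......................................................
................................#......................
............................#########..................
.........................#############.................
........................################...............
.......................#########
[... 3793 characters left out ...]
#############................
#############......###.#............########................
..#...............#.#...............########................
....................#................#######................
....................#................#######................
......................................######................
.......................................#####................
.......................................####.................
........................................####................
.........................................##.................
.........................................#..................
............................................................
```

```bash
cat >> h.py <<'E'
def Rtilt(phi,t,inward=False):
    p,t=np.radians([phi,t]);h=np.array([np.cos(p),np.sin(p),0]);k=np.array([0,0,1.])
    z=np.sin(t)*h-np.cos(t)*k; x=np.cos(t)*h+np.sin(t)*k
    if inward:x=-x
    return Ro.from_matrix(np.c_[x,np.cross(z,x),z])
E
python3 - <<'E'
from h import *
goto((.55,.23,.42),R=Rtilt(10,55,True))
E
```

```text
shift [ -93.2   62.1 -198.7] rotvec [-0.6343 -0.8105 -1.2187] now [0.4555 0.2901 0.2213] [-1.8000e+02 -1.0000e-02  1.1389e+02] t 19.07
```

Call:
{"fn": "drive_tool", "kwargs": {
  "moves": [
    {"x":0,"y":0,"z":-60,"rx":0,"ry":0,"rz":0,"fingers":-1},
    {"x":-10,"y":6,"z":-110,"rx":-0.06,"ry":-0.08,"rz":-0.12,"fingers":-1},
    {"x":-20,"y":13,"z":-150,"rx":-0.12,"ry":-0.16,"rz":-0.24,"fingers":-1},
    {"x":-30,"y":20,"z":-175,"rx":-0.18,"ry":-0.24,"rz":-0.36,"fingers":-1},
    {"x":-40,"y":27,"z":-199,"rx":-0.25,"ry":-0.32,"rz":-0.48,"fingers":-1},
    {"x":-50,"y":34,"z":-199,"rx":-0.31,"ry":-0.4,"rz":-0.6,"fingers":-1},
    {"x":-60,"y":41,"z":-199,"rx":-0.38,"ry":-0.48,"rz":-0.72,"fingers":-1},
    {"x":-70,"y":48,"z":-199,"rx":-0.44,"ry":-0.56,"rz":-0.84,"fingers":-1},
    {"x":-80,"y":54,"z":-199,"rx":-0.5,"ry":-0.64,"rz":-0.96,"fingers":-1},
    {"x":-90,"y":60,"z":-199,"rx":-0.56,"ry":-0.72,"rz":-1.08,"fingers":-1},
    {"x":-93,"y":62,"z":-199,"rx":-0.6,"ry":-0.77,"rz":-1.15,"fingers":-1},
    {"x":-93,"y":62,"z":-199,"rx":-0.634,"ry":-0.81,"rz":-1.219,"fingers":-1},
    {"x":-93,"y":62,"z":-199,"rx":-0.634,"ry":-0.81,"rz":-1.219,"fingers":-1},
    {"x":-93,"y":62,"z":-199,"rx":-0.634,"ry":-0.81,"rz":-1.219,"fingers":-1},
    {"x":-93,"y":62,"z":-199,"rx":-0.634,"ry":-0.81,"rz":-1.219,"fingers":-1},
    {"x":-93,"y":62,"z":-199,"rx":-0.634,"ry":-0.81,"rz":-1.219,"fingers":-1}
  ]
}}

```text
time_s: 21.08
tool_pos: [0.574, 0.2545, 0.3704]
tool_rot: [-179.8, 50.6, -170.5]
force: [-0.4, 1.3, 0.5]
grip_width: 0.0871
grasp_force: 0.0
```

```bash
python3 - <<'E'
from h import *
w=cam('wrist');save(w,'wL1');o=sensors.get_obs();print(o['qpos'].round(1));goto((.55,.23,.42),R=Rtilt(10,55,True))
print(proj(w,(.695,.25,.304)))
lab=cv2.cvtColor(w['image'],cv2.COLOR_RGB2LAB).astype(int)[0:300:6,120:520:4]
L=lab[...,0];B=lab[...,2]-128
def ch(l,b): return '#' if b>=6 and l>110 else (' ' if l<50 else ('.' if l<110 else ('o' if l<170 else 'O')))
print('\n'.join(''.join(ch(l,b) for l,b in zip(r,q)) for r,q in zip(L,B)))
E
```

```text
[-24.4 -17.2 -12.  117.8  31.6  36.7  43.6]
shift [-19.8 -19.1 -52.5] rotvec [-0.0166 -0.0734 -0.0037] now [0.5748 0.253  0.3713] [-179.36   50.79 -170.39] t 21.12
[290.22041773 262.01728072]
ooooooooooOOOOOOOOOOOOOOOOOOOOOOOO##########OOOOOOOOOOOOOOOOOOOOOOOOOOOOOOOOOOOOOOOOOOOOOOOOOOOOOOOO
oooooooooooOOOOOOOOOOOOOOOOOOOOOOO###OOOOOOOOOOOOOOOOOOOOOOOOOOOOOOOOOOOOOOOOOOOOOOOOOOOOOOOOOOOOOOO
oooooooooooOOOOOOOOOOOOOOOOOOOOOOOOOOOOOOOOOOOOOOOOOOOOOOOOOOOOOOOOOOOOOOOOOOOOOOOOOOOOOOOOOOOOOOOOO
ooooooooOOOOOOOOOOOOOOOOOOOOOOOOOOOOOOOOOOOOOOOOOOOOOOOOOOOOOOOOOOOOOOOOOOOOOOOOOOOOOOOOOOOOOOOOOOOO
ooooooooooOOOOOOOOOOOOOOOOOOOOOOOOOOOOOOOOOOOOOOOOOOOOOOOOOOOOOOOOOOOOOOOOOOOOOOOOOOOOOOOOOOOOOOOOOO
ooooooooooooOOOOOOOOOOOOOOOOOOOOOOOOOOOOOOOOOOOOOOOOOOOOOOOOOOOOOOOOOOOOOOOOOOOOOOOOOOOOOOOOOOOOOOOO
ooooooooooooOOOOOOOOOOOOOOOOOOOOOOOOOOOOOOOOOOOOOOOOOOOOOOOOOOOOOOOOOOOOOOOOOOOOOOOOOOOOOOOOOOOOOOOO
ooooooooooooOOOOOOOOOOOOOOOOOooo...........................oOOOOOOOOOOOOOOOOOOOOOOOOOOOOOOOOOOOOOOOO
ooooooooooooOOOOOOOOOOOOOOOOOOo.ooooooooooooooooooooooooooooOOOOOOOOOOOOOOOOOOOOOOOOOOOOOOOOOOOOOOOO
[... 3441 characters left out ...]
oooooooooooooooooooooooooooooo..oooooooooo..oooooooooooooooooooooooooooooooooooooooooooooooooo
oooooooooooooooooooooooooooooooooooo..ooooooooo..ooooooooooooooooooooooooooooooooooooooooooooooooooo
  ooooooooooooooooooooooooooooooooooo....ooo....oooo#ooooooooooooooooooooooooooooooooooooooooooooo..
  oooooooooooooooooo.  .  oooooooOoo#oo.......ooooo#Oooooooooooooooooooooo...   oooooooooooooooooo..
  .oooooooooooooooo      ..ooooooO#o#oo#o###o#ooo###oooooooooooooooooooooo....   ooooooooooooooooo..
#  ooooooooooooooo      ...oooooooO#####oo#o###OOO#ooooooooooooooooooooooo....    .ooooooooooooooo.#
## ooooooooooooo       ....ooooooooo####OOOOOOOO#ooooooooooooooooooooooooo....      .oooooooooooo.##
```

The arm hit the q2 limit, and the gripper hides the ring at the bottom edge of the image. I'll turn to the outward orientation, which is also the final pose's orientation, with the TCP lower.

```bash
python3 - <<'E'
from h import *
goto((.55,.24,.295),R=Rtilt(10,42))
goto((.55,.24,.295),R=Rtilt(12,42))
goto((.55,.24,.295),R=Rtilt(16,45))
E
```

```text
shift [76.  -8.3 27.7] rotvec [0.2404 0.0252 3.1267] now [0.5748 0.253  0.3713] [-179.36   50.79 -170.39] t 21.12
shift [76.  -8.3 27.7] rotvec [0.2383 0.0644 3.1021] now [0.5748 0.253  0.3713] [-179.36   50.79 -170.39] t 21.12
shift [76.  -8.3 27.7] rotvec [0.1542 0.144  3.059 ] now [0.5748 0.253  0.3713] [-179.36   50.79 -170.39] t 21.12
```

Call:
{"fn": "drive_tool", "kwargs": {
  "moves": [
    {"x":10,"y":-1,"z":0,"rx":0,"ry":0,"rz":0.1,"fingers":-1},
    {"x":30,"y":-3,"z":0,"rx":0.02,"ry":0.002,"rz":0.28,"fingers":-1},
    {"x":50,"y":-6,"z":5,"rx":0.035,"ry":0.004,"rz":0.46,"fingers":-1},
    {"x":65,"y":-8,"z":10,"rx":0.05,"ry":0.006,"rz":0.64,"fingers":-1},
    {"x":76,"y":-8,"z":15,"rx":0.063,"ry":0.007,"rz":0.82,"fingers":-1},
    {"x":76,"y":-8,"z":20,"rx":0.077,"ry":0.008,"rz":1.0,"fingers":-1},
    {"x":76,"y":-8,"z":25,"rx":0.09,"ry":0.009,"rz":1.18,"fingers":-1},
    {"x":76,"y":-8,"z":28,"rx":0.105,"ry":0.011,"rz":1.36,"fingers":-1},
    {"x":76,"y":-8,"z":28,"rx":0.118,"ry":0.012,"rz":1.54,"fingers":-1},
    {"x":76,"y":-8,"z":28,"rx":0.132,"ry":0.014,"rz":1.72,"fingers":-1},
    {"x":76,"y":-8,"z":28,"rx":0.146,"ry":0.015,"rz":1.9,"fingers":-1},
    {"x":76,"y":-8,"z":28,"rx":0.16,"ry":0.017,"rz":2.08,"fingers":-1},
    {"x":76,"y":-8,"z":28,"rx":0.174,"ry":0.018,"rz":2.26,"fingers":-1},
    {"x":76,"y":-8,"z":28,"rx":0.188,"ry":0.02,"rz":2.44,"fingers":-1},
    {"x":76,"y":-8,"z":28,"rx":0.2,"ry":0.021,"rz":2.62,"fingers":-1},
    {"x":76,"y":-8,"z":28,"rx":0.215,"ry":0.022,"rz":2.8,"fingers":-1},
    {"x":76,"y":-8,"z":28,"rx":0.23,"ry":0.024,"rz":2.98,"fingers":-1},
    {"x":76,"y":-8,"z":28,"rx":0.24,"ry":0.025,"rz":3.1,"fingers":-1},
    {"x":76,"y":-8,"z":28,"rx":0.24,"ry":0.025,"rz":3.1,"fingers":-1},
    {"x":76,"y":-8,"z":28,"rx":0.24,"ry":0.025,"rz":3.1,"fingers":-1}
  ]
}}

```text
time_s: 23.62
tool_pos: [0.5525, 0.2355, 0.296]
tool_rot: [178.3, -42.0, 11.7]
force: [-0.3, -0.3, 0.0]
grip_width: 0.0869
grasp_force: 0.0
```

```bash
python3 - <<'E'
from h import *
w=cam('wrist');save(w,'wL2');o=sensors.get_obs();print(o['qpos'].round(1));goto((.55,.24,.295),R=Rtilt(10,42))
print(proj(w,(.695,.25,.304)))
lab=cv2.cvtColor(w['image'],cv2.COLOR_RGB2LAB).astype(int)[0:240:5,200:480:3]
L=lab[...,0];B=lab[...,2]-128
def ch(l,b): return '#' if b>=5 and l>110 else (' ' if l<50 else ('.' if l<110 else ('o' if l<170 else 'O')))
print('\n'.join(''.join(ch(l,b) for l,b in zip(r,q)) for r,q in zip(L,B)))
E
```

```text
[ -15.9  -15.4  -17.   120.3   19.8   37.1 -124.7]
shift [-2.  -4.6 -0.2] rotvec [ 0.0095 -0.0005  0.0222] now [0.5524 0.2358 0.2963] [178.31 -42.01  11.71] t 23.68
[336.88967098  71.80182278]
..............................................................................................
..............................................................................................
..............................................................................................
..............................................................................................
..............................................................................................
........................................#############.........................................
.................................o.#######################....................................
................................o###########################O.................................
..............................o###############################o...............................
.............................o######################
[... 2952 characters left out ...]
oOOOOOOOOOOOOOOOOOOOOOOOOOOOOOOOOOO
OOOOOOOOOOOOOOOOOOOOOOOOOooooooooooooooooooooooooooooo....oooooooOOOOOOOOOOOOOOOOOOOOOOOOOOOOO
OOOOOOOOOOOOOOOOOOOOOOOOOooooooooooooooooooooooooooooooooooooooooooooooooooOOOOOOOOOOOOOOOOOOO
OOOOOOOOOOOOOOOOOOOOOOOOOoooooooooooooooooooooooooooooooooooooooooooooooooooooooooooOooooooooO
OOOOOOOOOOOOOOOOOOOOOOOOOoooooooooooooooooooooooooooooooooooOOOOOOOOOOoooooooooooooooooooooooo
OOOOOOOOOOOOOOOOOOOOOOOOOoooooooooooooooooooooooooooooooooooOOOOOOOOOOOOOOOOOOOooooooooooooooo
OOOOOOOOOOOOOOOOOOOOOOOOooooooooooooooooooooooooooooooooooooOOOOOOOOOOOOOOOOOOOOOOOOOOoooooooo
OOOOOOOOOOOOOOOOOOOOOOOOoooooooooooooooooooooooooooooooooooooOOOOOOOOOOOOOOOOOOOOOOooooooooooo
```

The ring is clearly visible, with its outer edge at cols 284-393 and a dark lens near (340,78). Finer numbers next.

```bash
python3 - <<'E'
from h import *
w=load('wL2')
lab=cv2.cvtColor(w['image'],cv2.COLOR_RGB2LAB).astype(int)[16:112:2,276:402:2]
def ch(l): return "0123456789ABCDEFGHIJKLMNOP"[l//10]
print('\n'.join(str(16+2*i).rjust(3)+' '+''.join(ch(l) for l in r) for i,r in enumerate(lab[...,0])))
E
```

```text
16 AAAAAAAAAAAB999866677788888888888777777777666666799999AAAAAAAAA
 18 AAAAAAAAAAAB999766777788888888888787777777776666689989AAAAAAAAA
 20 AAAAAAAAAAAB99966777788888888888878777777777666667998AAAAAAAAAA
 22 AAAAAAAAAAAB99967777788889998888888777777777666667999AAAAAAAAAA
 24 AAAAAAAAAAAB9987777778889AEJPPPPOOLLLJFA7777666667999AAAAAAAAAA
 26 AAAAAAAAAAAA9987777AHKOOOOOOOOOOOOOOOOONNLF7666666999AABAAAAAAA
 28 AAAAAAAAAAAB99877GLONOOOOOOOOOOOOOOOOONNNNNNMKD66699AAAAAAAAAAA
 30 AAAAAAAAAAAB99BHNOOOOOOOOOOOOOOOOOOOOONNNNNNMMMME799AAAAAAAAAAA
 32 AAAAAAAAAAABCLOOOOOOOOOOOOOOOOOOOOOOOONNNNNMMMMMLLG9AAAAAAABAAA
 34 AAAAAAAAAAAFNNOOOOOOOOPOOOOOOOOOOOOOONNNNNNMMMMMLLLKEAAAAAAAAAA
 36 AAAAAAAAAAJNNNOOOOOOPPOOOOOOOOOOOOOOONNNNNNMMMMMLLLKKHAAAAAAAAA
 38 AAAAAAAAALNNNNOOOOOOPPOPOOOOOOOOOOOOONNNNNMMMMMLLLKKKJHAAAAAAAA
 40 AAAAAAABNNNNNOOOOOOPPPOOOOOOOOOOOOOONNNNNNMMMMMLLLKKKJIGAAAAAAA
 42 AAAAAAAJNNNNNOOOOOOPPPOOOOOOOOOOOOOONNNNNNMMMMLLLLKKJJIIFAAAAAA
 44 AAAAAACMNNNNNOOOOOPPOOONMMKIGEGGGGIIIJKLMMMMMMLLLLKKJJIHHCAAAAA
 46 AAAAABKMNNNNNOOOOOOLIHEDDDDDDDDDDDDEDDDDEFIKLLLLLKKKJJIHHGAAAAA
 48 AAAAAEMMN
[... 1462 characters left out ...]
666CDDDDCBBBBAAABAAA
 92 AAAAAAAABBBBBCDDDDB666689AAAAAAAAAAAAAA87666BDDDDDBABABAABAAABA
 94 AAABAAAAAAAAAAABCDDDCB666678899A9998876668ACDDDCAAAAAAAAAAAAAAA
 96 JIEDBBAABBBBBBBAAABCDDDCA77666666666679CCDDDCBAAAAAAAAAAAA99AAA
 98 LLLLLKKJEDCBBBBBBBBABBGFEDDDDCCCCCCDDDCCBBBBABBBBBAAAAAAAAAAAA9
100 LLLLLLLLKKKKLKHEECBBBBHGFEDDDDDDCAAABBBAAAAAAAAAAAAAABAAAAAAAAA
102 LLLLLKKLKKKLLKKLKKKKHFHGFEDDDDDDCAAAAAAAAAAAAAAAAAAAAAAAAAABAAA
104 LLLLLLLLLLKKLLLLLKKKKKIGFEDDDDDDCAAAAAAAAAAAAAAAAAAAAAAAAAAABBB
106 LLLLLLLLLLLLLLLLKKKKKKHGFEDDDDDDIFFDCBAAAAABAAAAAAAAAAAAABBBBBB
108 LLLLLLLLLLLLLLLKKKKKKKHGFEDDDDDDJJKKJJJJEEDCAAAAAABAAAAAAAAAAAA
110 LLKLLLLLLLLLLLLKKKKKKKHGFEDDDDDDKKKKKKKJJJKKKKFFEDBAAAAABAAAAAA
```

```bash
cat > ring.py <<'E'
from h import *
from scipy.optimize import least_squares
def contour(c,roi,seed):
    x0,y0,x1,y1=roi; L=cv2.cvtColor(c['image'],cv2.COLOR_RGB2LAB)[y0:y1,x0:x1,0].astype(int)
    ins=(L<120).astype(np.uint8); n,lb=cv2.connectedComponents(ins); 
    m=(lb==lb[seed[1]-y0,seed[0]-x0]).astype(np.uint8)
    inner=max(cv2.findContours(m,0,1)[0],key=cv2.contourArea)[:,0]+(x0,y0)
    f=((L>=122)&(L<=146)).astype(np.uint8)|m; f=cv2.morphologyEx(f,cv2.MORPH_OPEN,np.ones((5,5)))
    n,lb=cv2.connectedComponents(f); m2=(lb==lb[seed[1]-y0,seed[0]-x0]).astype(np.uint8)
    outer=max(cv2.findContours(m2,0,1)[0],key=cv2.contourArea)[:,0]+(x0,y0)
    return inner.astype(float),outer.astype(float)
def fit(obs,r=None,phi0=10):
    rays=[ray(c,*p) for c,pts in obs for p in pts];O=np.array([a for a,_ in rays]);D=np.array([b for _,b in rays])
    def f(q):
        p=q[:3];ph,ti=q[3],q[4];n=np.array([np.cos(ph)*np.cos(ti),np.sin(ph)*np.cos(ti),np.sin(ti)])
        s=((p-O)@n)/(D@n);X=O+D*s[:,None];return 1e3*(np.linalg.norm(X-p,axis=1)-(r or q[5]))
    q=least_squares(f,[.695,.25,.304,np.radians(phi0),.4]+([] if r else [.022]),loss='soft_l1',f_scale=.5)
    return q.x,np.sqrt(np.mean(q.fun**2))
E
python3 - <<'E'
from ring import *
w=load('wL2');i,o=contour(w,(270,30,405,98),(340,80))
o=o[(o[:,1]<93)]; print(len(i),i.min(0),i.max(0),len(o),o.min(0),o.max(0))
for n,p,r in (('outer',o,.033),('inner free',i,None)):
    q,e=fit([(w,p)],r); print(n,q[:3].round(4),np.degrees(q[3]),q[4:],e)
E
```

```text
172 [302.  55.] [374.  97.] 178 [285.  45.] [392.  92.]
outer [0.6985 0.2494 0.2989] 9.678760525709235 [0.42032637] 0.8003474674408178
inner free [0.4992 0.2281 0.4554] 9.94342340680389 [3.71276494e-01 1.24029416e-08] 9.646421771197292e-07
```

The ring fit gives lens centre (0.6985, 0.2494, 0.299), yaw 9.7° and tilt 0.42, matching the text's 0.300 and 0.4. One more view from the side, on the way to the tube.

Call:
{"fn": "drive_tool", "kwargs": {
  "moves": [
    {"x":0,"y":40,"z":0,"rx":0,"ry":0,"rz":0,"fingers":-1},
    {"x":0,"y":80,"z":0,"rx":0,"ry":0,"rz":0,"fingers":-1},
    {"x":0,"y":80,"z":0,"rx":0,"ry":0,"rz":0,"fingers":-1},
    {"x":0,"y":80,"z":0,"rx":0,"ry":0,"rz":0,"fingers":-1},
    {"x":0,"y":80,"z":0,"rx":0,"ry":0,"rz":0,"fingers":-1},
    {"x":0,"y":80,"z":0,"rx":0,"ry":0,"rz":0,"fingers":-1}
  ]
}}

```text
time_s: 24.42
tool_pos: [0.573, 0.1608, 0.2969]
tool_rot: [178.3, -41.9, 11.7]
force: [0.4, 0.9, -0.3]
grip_width: 0.087
grasp_force: 0.0
```

```bash
python3 - <<'E'
from ring import *
w=cam('wrist');save(w,'wL3');u,v=proj(w,(.6985,.2494,.2989)).round().astype(int);print(u,v)
w2=load('wL2');_,o2=contour(w2,(270,30,405,98),(340,80));o2=o2[o2[:,1]<93]
i,o=contour(w,(u-75,max(0,v-50),u+75,v+35),(u,v));print(o.min(0),o.max(0),len(o))
q,e=fit([(w,o)],.033);print(q[:3],np.degrees(q[3]),q[4],e)
q,e=fit([(w,o),(w2,o2)],.033);print(q[:3],np.degrees(q[3]),q[4],e)
obs=sensors.get_obs();print(obs['qpos'].round(1))
goto((.579,-.0127,.20),-11.5)
L=cv2.cvtColor(w['image'],cv2.COLOR_RGB2LAB)[max(0,v-50):v+40:3,u-70:u+70:2,0].astype(int)
print('\n'.join(''.join("0123456789ABCDEFGHIJKLMNOP"[l//10] for l in r) for r in L))
E
```

```text
213 82
[154.  52.] [266. 116.] 291
[0.68947015 0.2444568  0.30601445] 5.552325057539298 0.41807959880800993 5.028724661556258
[0.69680503 0.24917081 0.30003811] 8.178628889349872 0.4163953759416397 5.106992218547649
[ -13.5  -17.2   -8.8  121.9   11.4   34.7 -108.9]
shift [-86.5 169.4  57.5] rotvec [-0.1207 -0.7258  0.3759] now [0.5731 0.1606 0.2969] [178.36 -41.87  11.69] t 24.48
AAAAAAAAAAAAAAAAABJLNPPPPPPPOOOOONKID76666655555555554988999AAAAAAAAAA
AAAAAAAAAAAAAJOPPPPPPPPPPPPPOOOOOONNNNNNMLA55555555555988899AAAAAAAAAA
AAAAAAAAAAFNOOOPPPPPPPPPPPPPOOONONNNNNNNMMMMMLD6555555898899AAAAAAAAAA
AAAAAAAACOOOOPPPPPPPPPPPPPPOOOOOONNNNNNMMMMMLLLKKI6555898899AAAAAAAAAA
AAAAAAACNOOOOPPPPPPPPPPPPPOOOOOONNNNNNNMMMMLLLLKKKJJC6889899AAAAAAAAAA
AAAAAABNOOOOPPPPPPPPPPPPPOOOOOOONNNNNMMMMMMLLLKKKJJJIIG98889AAAAAAAAAA
AAAAAALNOOOOPPPPPPPPPOOOOOONNNNNNNNNNMMMMMLLLLKKKJJIIIHHG989AAAAAAAAAA
AAAAAAMNOOOPPONLJGEDDDDDDDDDDDDDDEGHILLMMLLLLKKKJJJIIHHHHGCAAAAAAAAAAA
AAAAAANNOOOMGDDDDDDDDDDDDDDDDDDDDDDDDDDDDEHJKKKKJJJIIHHHHGGEAAAAAAAAAA
AAAAACNOMGDDDDDDDDDDDDDDDDDDDDDDDDDDDDDDDDDDDDGHJJIIIHHHGGGFDAAAAAAAAB
AAAAAF
[... 713 characters left out ...]
JJIJIHEDDD53369999A9AAA9AAAAAAAAAAAAAA85455CDDDDDDDDBAAAAABBB
KJJKJJJJJJJJJJJJIHEDC733589999AA9AAAAAAAAAAAAAA54556DDDDDDDDDCAAAAAAAA
KKKKKKJJJIIIJIIIIIIIIGECA345699A9AAAAAAAAAAA985555ADDDDDDDDDDELKKJEDCB
KKKKKJJJJJJJJJJJJIIIIJIJJIGDC744445568766544457ACDDDDDDDDDDDDELLLLLKLL
KJKKJKKKJJJJKJJJJJJJJJJJJKJJKKKKIGFFFDBACCDDDEEFHJKIGEDDDDDDDDLLLLLLLK
KKKKKKKKKKKKKKKKJKKKJJKJJKJKKJKKKKKKKKKKKKLKKKLKKKLKGFEDDDDDDDJLLLLLLL
KJIJKKKKKKKKKKKKKKKKKKKKKKKKKJKKKKKLKLKKKKKKKKLLKKKLHFEDDDDDDDHMLLLLLL
KKJKKKKKKKKKKJJJLKKKKKKKKKKKKKKKKKKKLLLKKKLLLKLKKLLLHGEDDDDDDDGLLLMMML
KKKKKKKKKKKKKKKKJKKKKKKJJKKKKKKKLKKKKKKKLLLLLLLLLLLLJGEEDDDDDDFLLMLMLL
KKKKKKKKKKKKKKKJKKKKKKKKKKKJJKKKKKKJJKKLLLLLKKLLLLLLMHFEDDDDDDDLLLLLLL
```

```bash
python3 - <<'E'
from ring import *
w=load('wL3');u,v=213,82
w2=load('wL2');_,o2=contour(w2,(270,30,405,98),(340,80));o2=o2[o2[:,1]<93]
i,o=contour(w,(u-75,v-50,u+75,v+35),(u,v))
p=np.array([.6985,.2494,.2989]);R=Rtilt(9.7,np.degrees(.42)).as_matrix();y,z=R[:,1],R[:,2]
ring=np.array([proj(w,p+.033*(np.cos(a)*y+np.sin(a)*z)) for a in np.linspace(0,6.28,200)])
d=np.array([np.min(np.hypot(*(ring-q).T)) for q in o]);print(np.median(d));o=o[d<4];print(len(o))
for ob in ([(w,o)],[(w2,o2)],[(w,o),(w2,o2)]):
    q,e=fit(ob,.033);print(q[:3].round(4),np.degrees(q[3]).round(2),q[4].round(3),e.round(2))
E
```

```text
1.0919368274381565
249
[0.6975 0.2501 0.2997] 8.8 0.424 0.99
[0.6985 0.2494 0.2989] 9.68 0.42 0.8
[0.6966 0.2493 0.3005] 9.11 0.429 0.95
```

Lens ≈ (0.6975, 0.2495, 0.2997), yaw ≈ 9.2°, so the view point is at z=0.253, matching the text. Now over the tube.

Call:
{"fn": "drive_tool", "kwargs": {
  "moves": [
    {"x":-14,"y":28,"z":0,"rx":-0.015,"ry":-0.09,"rz":0.05,"fingers":-1},
    {"x":-30,"y":60,"z":10,"rx":-0.035,"ry":-0.21,"rz":0.11,"fingers":-1},
    {"x":-48,"y":95,"z":22,"rx":-0.06,"ry":-0.35,"rz":0.18,"fingers":-1},
    {"x":-67,"y":130,"z":37,"rx":-0.085,"ry":-0.5,"rz":0.26,"fingers":-1},
    {"x":-80,"y":157,"z":50,"rx":-0.105,"ry":-0.64,"rz":0.33,"fingers":-1},
    {"x":-86,"y":169,"z":57,"rx":-0.121,"ry":-0.726,"rz":0.376,"fingers":-1},
    {"x":-86,"y":169,"z":57,"rx":-0.121,"ry":-0.726,"rz":0.376,"fingers":-1},
    {"x":-86,"y":169,"z":57,"rx":-0.121,"ry":-0.726,"rz":0.376,"fingers":-1},
    {"x":-86,"y":169,"z":57,"rx":-0.121,"ry":-0.726,"rz":0.376,"fingers":-1},
    {"x":-86,"y":169,"z":57,"rx":-0.121,"ry":-0.726,"rz":0.376,"fingers":-1}
  ]
}}

```text
time_s: 25.72
tool_pos: [0.5787, -0.0124, 0.2016]
tool_rot: [-180.0, -0.1, -11.5]
force: [-0.4, 0.2, 0.0]
grip_width: 0.0868
grasp_force: 0.0
```

```bash
python3 - <<'E'
from h import *
print(sensors.get_obs()['qpos'].round(1));goto((.579,-.0127,.044),-11.5)
w=cam('wrist');save(w,'wS')
# tube mask check: predicted flange back edge / tube side edges along tool y
y=np.radians(-11.5);ex=np.array([np.cos(y),np.sin(y),0]);O=np.array([.5771,-.0123,.055])
print('axis top pts',[proj(w,O+ex*x+[0,0,.017]).round(1).tolist() for x in (.02,.045)],'face top',proj(w,O+ex*.055+[0,0,.027]).round(1))
L=cv2.cvtColor(w['image'],cv2.COLOR_RGB2LAB)[...,0].astype(int)
for r in (100,120,140,160,180,200,220,240,260):
    m=np.where(L[r,220:420]>195)[0]; print(r,(m.min()+220,m.max()+220,len(m)) if len(m) else None)
E
```

```text
[  -7.3   10.5    6.7   96.3   -1.3   73.2 -101.9]
shift [1.000e-01 3.000e-01 1.576e+02] rotvec [-0.0009 -0.0015 -0.0004] now [ 0.5787 -0.0124  0.2016] [-1.7995e+02 -9.0000e-02 -1.1520e+01] t 25.73
axis top pts [[318.3, 211.9], [318.3, 178.8]] face top [318.2 165.9]
100 (np.int64(266), np.int64(419), 147)
120 (np.int64(253), np.int64(419), 153)
140 (np.int64(220), np.int64(419), 91)
160 (np.int64(220), np.int64(405), 52)
180 (np.int64(220), np.int64(403), 98)
200 (np.int64(220), np.int64(394), 84)
220 (np.int64(220), np.int64(402), 94)
240 (np.int64(220), np.int64(419), 114)
260 (np.int64(220), np.int64(419), 114)
```

Call:
{"fn": "drive_tool", "kwargs": {
  "moves": [
    {"x":0,"y":0,"z":40,"rx":0,"ry":0,"rz":0,"fingers":-1},
    {"x":0,"y":0,"z":80,"rx":0,"ry":0,"rz":0,"fingers":-1},
    {"x":0,"y":0,"z":115,"rx":0,"ry":0,"rz":0,"fingers":-1},
    {"x":0,"y":0,"z":140,"rx":0,"ry":0,"rz":0,"fingers":-1},
    {"x":0,"y":0,"z":152,"rx":0,"ry":0,"rz":0,"fingers":-1},
    {"x":0,"y":0,"z":157,"rx":0,"ry":0,"rz":0,"fingers":-1},
    {"x":0,"y":0,"z":157,"rx":0,"ry":0,"rz":0,"fingers":-1},
    {"x":0,"y":0,"z":157,"rx":0,"ry":0,"rz":0,"fingers":-1}
  ]
}}

```text
time_s: 26.78
tool_pos: [0.5798, -0.0131, 0.0448]
tool_rot: [-180.0, -0.1, -11.6]
force: [-0.3, 0.4, 0.2]
grip_width: 0.0869
grasp_force: 0.0
```

```bash
python3 - <<'E'
from h import *
print(sensors.get_obs()['force']);goto((.579,-.0127,.044),-11.5)
E
```

```text
[-0.28688071  0.38206869  0.21334009]
shift [-0.8 -0.3  0.8] rotvec [-0.0006 -0.0017 -0.0016] now [ 0.5798 -0.0131  0.0448] [-1.7997e+02 -1.0000e-01 -1.1590e+01] t 26.77
```

Call:
{"fn": "drive_tool", "kwargs": {
  "moves": [
    {"x":-0.5,"y":0,"z":0.7,"rx":0,"ry":0,"rz":0,"fingers":0},
    {"x":-0.5,"y":0,"z":0.7,"rx":0,"ry":0,"rz":0,"fingers":1},
    {"x":-0.5,"y":0,"z":0.7,"rx":0,"ry":0,"rz":0,"fingers":1},
    {"x":-0.5,"y":0,"z":0.7,"rx":0,"ry":0,"rz":0,"fingers":1},
    {"x":-0.5,"y":0,"z":0.7,"rx":0,"ry":0,"rz":0,"fingers":1},
    {"x":-0.5,"y":0,"z":0.7,"rx":0,"ry":0,"rz":0,"fingers":1},
    {"x":-0.5,"y":0,"z":0.7,"rx":0,"ry":0,"rz":0,"fingers":1},
    {"x":-0.5,"y":0,"z":0.7,"rx":0,"ry":0,"rz":0,"fingers":1}
  ],
  "force": 45
}}

```text
time_s: 27.78
tool_pos: [0.5786, -0.012, 0.043]
tool_rot: [-179.9, 0.0, -11.6]
force: [0.8, 2.6, 0.3]
grip_width: 0.0328
grasp_force: 45.0
```

Call:
{"fn": "drive_tool", "kwargs": {
  "moves": [
    {"x":0,"y":0,"z":-8,"rx":0,"ry":0,"rz":0,"fingers":1},
    {"x":0,"y":0,"z":-20,"rx":0,"ry":0,"rz":0,"fingers":1},
    {"x":0,"y":0,"z":-45,"rx":0,"ry":0,"rz":0,"fingers":1},
    {"x":0,"y":0,"z":-80,"rx":0,"ry":0,"rz":0,"fingers":1},
    {"x":0,"y":0,"z":-120,"rx":0,"ry":0,"rz":0,"fingers":1},
    {"x":0,"y":0,"z":-155,"rx":0,"ry":0,"rz":0,"fingers":1},
    {"x":0,"y":0,"z":-165,"rx":0,"ry":0,"rz":0,"fingers":1},
    {"x":0,"y":0,"z":-165,"rx":0,"ry":0,"rz":0,"fingers":1},
    {"x":0,"y":0,"z":-165,"rx":0,"ry":0,"rz":0,"fingers":1}
  ]
}}

```text
time_s: 28.9
tool_pos: [0.5773, -0.0132, 0.2061]
tool_rot: [180.0, 0.2, -11.6]
force: [-0.1, 0.9, -2.1]
grip_width: 0.0327
grasp_force: 45.0
```

```bash
python3 - <<'E'
from h import *
w=cam('wrist');save(w,'wG');o=sensors.get_obs();print(o['tool_pos'],o['grip_width'],o['force'],o['wrist_torque'])
R=Rt(o);P=lambda *p:proj(w,o['tool_pos']+R.apply(np.array(p)/1e3)).round(1).tolist()
# grasp pt = (0,0,-11); face at x=53 
print('pred: flange back top',P(43,0,-38),'face top',P(53,0,-38),'flange sides',P(53,-27,-11),P(53,27,-11))
lens=np.array([.6975,.2495,.2997]);Rf=Rtilt(9.2,np.degrees(.4));M=Rf.as_matrix();hx=M[:,0]
T=lens-.173*hx+.011*M[:,2];print('target',T,'view',lens-.12*hx);goto(T,R=Rf);goto(T-.06*hx,R=Rf)
x0=np.array(P(53,0,-38)).astype(int)
L=cv2.cvtColor(w['image'],cv2.COLOR_RGB2LAB)[...,0].astype(int)
print('\n'.join(str(r)+' '+''.join("0123456789ABCDEFGHIJKLMNOP"[l//10] for l in L[r,x0[0]-90:x0[0]+92:3]) for r in range(x0[1]-24,x0[1]+72,4)))
E
```

```text
[ 0.57733361 -0.0131476   0.20599381] 0.032866464612680966 [ 0.16404921 -0.30459398 -2.57244353] [-0.00551889  0.15780864  0.01879591]
pred: flange back top [315.9, 224.3] face top [315.9, 192.5] flange sides [245.3, 184.2] [387.7, 184.1]
target [0.5444347  0.22470883 0.22219896] view [0.58839447 0.23182876 0.2529698 ]
shift [ -80.1 -226.4  -16.1] rotvec [ 0.0728  0.3993 -0.3581] now [ 0.5773 -0.0131  0.206 ] [179.95   0.21 -11.6 ] t 28.95
shift [-131.7 -206.8    7.5] rotvec [ 0.0728  0.3993 -0.3581] now [ 0.5773 -0.0131  0.206 ] [179.95   0.21 -11.6 ] t 28.95
168 LMLLLMJKKKKFFFFEFFFFEFEEFEEEEEEFFEEEEEEFGGGGGGGGGGGFFLLLLLLLL
172 LLMMMLJKKJKEFFFEFFFFFFEEFFEEEEFEEEEEEEFGGGGGGGGFGGGGGLLLLLLLK
176 LMLMMMLKKKKEFFFEFFFFFFEFFFFEEEBBBAAAFDCCCCCCCCCCCGFFGLLLLKLLL
180 LMMLLLLKJKKFFFFFFE9889FGFFFFFFFEFFFFFFFFGA888ADCCGFFGLLLLLLLL
184 LLLLLLLKJGGGGGGGGGGG888888888888888888888888GGGGGGGGGGKLLLLLK
188 MMMMLLLLLHGGGGG88888FGGGFECCCBBBBBBCCDDGGGGB88888GGGGGGFLLLLK
192 LLLLLLLLNOOOOOONMLKJJIHHHHHHGGGGGGGGGGGHHHHIIJJJKKJIIHGFLLLLL
196 LLMLLMLLNOOOOOOOOOPPPPPPOPPPOOOOOONOONNNNNMMMLLLKKJIIHGFLLLLG
200 M
[... 350 characters left out ...]
HPPPPPOOOOOONNNNNNMMMMLLKKKJIDFJLLMLLLLL
224 LLLLLLLMLLKKFEFEFFGGGGGIIHGHGGHLMMMKHHHGHGGGGFFGGGEFKLLLMLLLL
228 LLLLLLMLLKKKEEFEFFGGGGGHHHHHHHHHHHHHHHHHGGGGGFFGGGEGLLLLLLLLL
232 LLLLLLMLLKJKEEFEFFGGGGGHHHHHHHHHHHHHHHHHGGGGGFFGGGFGKLLLLMLLL
236 LLLLLLLLMKKKEEFEEFFGGGGHHHHHHHHHHHHHHHHHGGGGGFGGGGGGLLLLLLLLL
240 MLLLMMLLLKJKEEFEEFFGGGGHHHHHHHHHHHHHHHHGGGGGGFFFGGFGLLLLLLLLL
244 LLLLLLLLLKKKEEEEEFFGGGGGHHHHHHHHHHHHHHHHGGGGGFCCFGGGKLLLLLLLL
248 LLLLMLLMLKKKEEEEEFFFGGGGHHHHHHHHHHHHHHHGGGGGGFCCGGFFLLLLLLLLL
252 LMLLLLLLLLJKFEEEEFFFGGGGHHHHHHHHHGGHHHHGGGGGGFDGGGFGLLLLLLLLL
256 MLLLLLLLLMKKEEEEEEFFGGGGHHHHHHHHHHGHHHGGGGGGGFFFGFFKLLMLLLLML
260 LLLMLLLLLLLKFEEEEEFFGGGGHHHHHHHHGGGHHGGGGGGGFFFFGFGFLLLLLLLLL
```

The tube is gripped: flange face at row ~190 against 192 predicted, under 1 mm off. Carry it to a standoff 60 mm short on the lens axis.

Call:
{"fn": "drive_tool", "kwargs": {
  "moves": [
    {"x":-12,"y":-18,"z":0,"rx":0.005,"ry":0.03,"rz":-0.03,"fingers":1},
    {"x":-35,"y":-54,"z":0,"rx":0.015,"ry":0.09,"rz":-0.08,"fingers":1},
    {"x":-60,"y":-94,"z":0,"rx":0.03,"ry":0.17,"rz":-0.15,"fingers":1},
    {"x":-85,"y":-134,"z":2,"rx":0.045,"ry":0.25,"rz":-0.22,"fingers":1},
    {"x":-110,"y":-172,"z":5,"rx":0.06,"ry":0.33,"rz":-0.3,"fingers":1},
    {"x":-127,"y":-198,"z":7,"rx":0.07,"ry":0.385,"rz":-0.345,"fingers":1},
    {"x":-132,"y":-207,"z":7,"rx":0.073,"ry":0.399,"rz":-0.358,"fingers":1},
    {"x":-132,"y":-207,"z":7,"rx":0.073,"ry":0.399,"rz":-0.358,"fingers":1},
    {"x":-132,"y":-207,"z":7,"rx":0.073,"ry":0.399,"rz":-0.358,"fingers":1},
    {"x":-132,"y":-207,"z":7,"rx":0.073,"ry":0.399,"rz":-0.358,"fingers":1},
    {"x":-132,"y":-207,"z":7,"rx":0.073,"ry":0.399,"rz":-0.358,"fingers":1}
  ]
}}

```text
time_s: 30.32
tool_pos: [0.4912, 0.2155, 0.201]
tool_rot: [-180.0, -23.1, 9.1]
force: [-0.0, -0.1, -2.3]
grip_width: 0.0332
grasp_force: 45.0
```

```bash
cat > fin.py <<'E'
from h import *
lens=np.array([.6975,.2495,.2997]);Rf=Rtilt(9.2,np.degrees(.4));M=Rf.as_matrix();hx=M[:,0];T=lens-.173*hx+.011*M[:,2]
goto(T,R=Rf);o=sensors.get_obs();print(o['qpos'].round(1),o['grip_width'],o['joint_velocities'].round(2))
E
python3 fin.py
```

```text
shift [58.  -0.7  1.7] rotvec [ 0.0005 -0.0029 -0.0016] now [0.4912 0.2155 0.201 ] [-179.99  -23.08    9.1 ] t 30.32
[ -21.7   -9.7   -9.8  119.9    9.4   48.6 -117.5] 0.033216801605481266 [-0.16 -0.1  -0.3   0.18 -0.05  0.02  0.03]
```

Call:
{"fn": "drive_tool", "kwargs": {
  "moves": [
    {"x":12,"y":-0.5,"z":0.5,"rx":0,"ry":0,"rz":0,"fingers":1},
    {"x":28,"y":-0.5,"z":1,"rx":0,"ry":-0.001,"rz":0,"fingers":1},
    {"x":44,"y":-0.5,"z":1,"rx":0,"ry":-0.001,"rz":0,"fingers":1},
    {"x":54,"y":-0.5,"z":1,"rx":0,"ry":-0.001,"rz":0,"fingers":1},
    {"x":58,"y":-0.5,"z":1,"rx":0,"ry":-0.001,"rz":0,"fingers":1},
    {"x":58,"y":-0.5,"z":1,"rx":0,"ry":-0.001,"rz":0,"fingers":1},
    {"x":58,"y":-0.5,"z":1,"rx":0,"ry":-0.001,"rz":0,"fingers":1},
    {"x":58,"y":-0.5,"z":1,"rx":0,"ry":-0.001,"rz":0,"fingers":1},
    {"x":58,"y":-0.5,"z":1,"rx":0,"ry":-0.001,"rz":0,"fingers":1}
  ]
}}

```text
time_s: 31.45
tool_pos: [0.5435, 0.2253, 0.2228]
tool_rot: [180.0, -23.0, 9.2]
force: [-0.6, 0.1, -1.3]
grip_width: 0.0332
grasp_force: 45.0
```

```bash
cat >> fin.py <<'E'
# outside check: tube (bright) in side/scene vs expected projections
s=cam('scene');d=cam('side');w=cam('wrist');save(s,'sF');save(d,'dF');save(w,'wF')
R=Rt(o).as_matrix();f=o['tool_pos']+R@[.053,0,-.011];print('face',f,'axis err deg',np.degrees(np.arccos(np.clip(R[:,0]@hx,-1,1))),'dist',(lens-f)@hx,'off',np.linalg.norm((lens-f)-((lens-f)@hx)*hx))
for n,c in (('scene',s),('side',d)):
    c0=load('s2' if n=='scene' else 'd2'); u,v=proj(c,f).astype(int)
    df=cv2.absdiff(c['image'],c0['image']).max(2); 
    k0=proj(c,(.4563,.2904,.114)).astype(int); print(n,'face px',u,v,'key diff',df[k0[1]-4:k0[1]+20,k0[0]-6:k0[0]+6].mean().round(1))
    e=[proj(c,f+.027*(np.cos(a)*M[:,1]+np.sin(a)*M[:,2])) for a in np.linspace(0,6.28,60)];e=np.array(e);print('pred flange box',e.min(0).round(1),e.max(0).round(1))
    L=cv2.cvtColor(c['image'],cv2.COLOR_RGB2LAB)[...,0].astype(int)
    print('\n'.join(str(r)+' '+''.join("0123456789ABCDEFGHIJKLMNOP"[l//10] for l in L[r,u-34:u+34]) for r in range(v-22,v+22,2)))
E
python3 fin.py
```

```text
shift [0.5 0.8 0.9] rotvec [-0.     -0.0022  0.0001] now [0.5435 0.2253 0.2228] [180.   -23.05   9.21] t 31.45
[ -21.1   -4.1   -8.5  112.4    9.5   50.3 -115.2] 0.03323590559434741 [ 0.06 -0.05  0.03 -0.08  0.01 -0.05 -0.02]
face [0.58739585 0.23245071 0.25371155] axis err deg 0.12693568096816504 dist 0.12052752159809227 off 0.0012868484431747642
scene face px 481 193 key diff 24.2
pred flange box [469.7 181.3] [492.7 205.5]
171 67663110101112366779ABCB510011100148BCCDDCCDDDDCDDDDDDCC9666666667AD
173 66664200110011135776779A61100110127BCDDDCCDCCCCCCBAAA99886666666657B
175 66665211001001136777677654211001159CDDCDCDCCBA8777766777776656665667
177 A87653111010112367777788ACDC853137BDDDDDCDCCCB9777776666776666666656
179 DCB975200001111567789ABCDDEEEEDBCDEEFFFFEDDCDDB987677777676666666666
181 DDCCC9510110112577889AABCCCCCCDDEEEDDDDDEDEDDDCCA8767777766666665656
183 DDDDCA52000111256777889AAAAABCCDDCCCCCCCA9ACDDDDCA876667777666665566
185 DDDDC9511111112566677788899ACCDDCCCCBCCB99ACCDCCCCA87777766766776566
187 DDDDC941010111246666676778AB88BCA8544468BCDDDDCCCCCA8777776676676666
189 DDDDCA521
[... 1919 characters left out ...]
777778AABCCCDFFFFFFFEFEFFFFFFFFFFFFFFFFFEFF
180 BBBBCB7877676676766767777778AACCCBBCCCDFFFFFFFFFFFFFFFFFFFFFFFFFFFFF
182 BBBBBBB987777766767677777ACCBBCBBBBBBBBDFFFFFFFFFFFFFFFFFFFFFFFFFFFF
184 BBBBBBBBB96787676767677779CBBBBBBBDCAABCEFEFFFFFFFFFFFFFFFFFFFFFFFFF
186 BBBBBCBBBB9668778A967777878BBBCDFFFFFDEFFFFEFFFFFFFFFFFFFFFFFFFFFFFF
188 HHFCDBBBBBC98ABCBCB97777877AFFEFFFFFFFFFFFFFFFFFFFFFFFFFFFFFFFFFFFFF
190 BBACBCCCCCCCCBCBBBBB87777787BFFFFEFFFFFFFFFFFFFFFFFFFFFFFFFFFFFFFFFF
192 FGJABCCCCCBBBBBAAABDDA78889BCFFFFEFFFEEFFFFFFFFFFFFFFFFFFFFFFFFFFFFF
194 BBBB99CBBBBBBABBCEFFFFB9CCFFEFFEEEFFFFFFFFFFFFFFFFFFFFFFFFFFFFFFFFFF
196 BBBBBEAAAACEABCJDDDFFFFFFFFFFFFFFFFFFFFFFFFFFEFFFFFFFFFFFFFFFFFFFFFF
```

The scene view shows the bore at about (481.5,192) against the predicted (481,193), so the tube is where it should be. Last check: the key standing in the pot and the clamp. Then hand in.

```bash
python3 - <<'E'
from h import *
for n in ('sF','dF'):
    c=load(n);L=cv2.cvtColor(c['image'],cv2.COLOR_RGB2LAB)[...,0].astype(int)
    u,v=proj(c,(.4563,.2904,.09)).astype(int);print(n,u,v)
    print('\n'.join(''.join("0123456789ABCDEFGHIJKLMNOP"[l//10] for l in L[r,u-20:u+24]) for r in range(v-20,v+34,2)))
E
```

```text
sF 462 189
135555554211232122123357ABBCB511101100027ACC
2577667663110101112366779ABCB510011100148BCC
38A8666664200110011135776779A61100110127BCDD
48BA766665211001001136777677654211001159CDDC
8ACCCA87653111010112367777788ACDC853137BDDDD
DDDDDDCB975200001111567789ABCDDEEEEDBCDEEFFF
DDDDDDDCCC9510110112577889AABCCCCCCDDEEEDDDD
DDDDDDDDDCA52000111256777889AAAAABCCDDCCCCCC
DDDDDDDDDC9511111112566677788899ACCDDCCCCBCC
DDDDDDDDDC941010111246666676778AB88BCA854446
DDDDDDDDDCA5211011112455666768ACB98974111111
DDDDDDDDDDC952111111112346778ACCCB9411111111
DDCCCDDCCA8752101101111124679BCCCA5111111113
DCDDCCA976432221110111125677ACCCCA5211111258
DCBA876433345885310111257878ACCCCB85323468BA
A754433346ACEDA76432122235679CCCB9ABBBBBBCCC
63333358CEGGFC7678A9632222347ABA88BCCCCCCCCC
4322347BDEEDA8668CFGEB742222458ACCCCCCCCCCDD
32222234679AAA99BEGHHGEA4345558BCDDDDDDDDDDD
32232322347BEFFEEFFFFDB7554458BDDDDDCDDDDDDD
3223222222469CDEEDBA865443348BDDDDDDDDDDDDDD
4332322222234579986543333348BCDDDDDDDDDDDDDD
554332222222223454333334568BCDDDDDDDDDDDDDDD
7655433223223333333344689ABBCDDDDDDDDDDDDDDD
777654433
[... 651 characters left out ...]
7767777BBAABBBBABABBBBBCC
BBBBBBBBBBBDCCCCD977767778GFFFFFFFFFFFFFFFFF
FFFFFFFFFFFFFFFFFA67766677DFFFFFFFFFFFFFFFFF
FFFFFFFFFFFFFFFFFFC966779BEFFFFFFFFFFFFFFFFF
FFFFFFFFFFFFFFFFFFEEAAA978CFFFFFFFFFFFFFFFFF
FFFFFFFFFFFFECC97777AAAA77679DFFFFFFFFFFFFFF
FFFFFFFFFGD7B9887777AAAAB677678BFFFFFFFFFFFF
FFFFFFFFGFG77799AEGHGAABJIA879987CGFFFFFFFFF
FFGFFFFFFFG787777CFIE998777777777CGFFFFFFFFF
FFFFFFFFFFG7778787776777677767777CFFFFFFFFFF
FFFFFFFFFGG97777767787777777777779EEDEDEEFFF
FFFFFFFFFGG98777777777777777777779EDEEEEEEFF
FFFFFFFFFFFFAB9777777777776777778AFEEFFFFFFF
FGFFFFFFFFFFDDAAA7867777AAA99A9BABFFFFFFFFFF
FFFFFFFFFFFFFFFCAAA99B978BBBBBDDDFFFFFFFFFFF
FFFFFFFFFFFFFFFFGDABBBBA78989FGFGFFFFFFGFFFF
```

The key stands upright in the pot, and the tube is held still at the view point.

```bash
python3 -c "
from cell import workorder; print(workorder.sign_off())"
```

```text
the job is handed in; nothing more can be done
None
```

The job is handed in: clamp turned to about 91° with the key, key upright in its pot, and the tube held still square to the lens, its face about 120.5 mm away and 1.3 mm off axis by my measurements.

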